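Lay the tree-ring samples on the carrying bed and lock the bar over them

ROBOT

A 7-joint arm with a two-finger parallel gripper is mounted at the origin on a cart in front of the work surface, level with it; the furniture and walls round the work are solid. World frame = base frame: x ahead of the robot, y to its left, z up, the work surface at z = 0. Lengths are in m, angles in rad, forces in N, time in s.
With the tool pointing down it reaches from about 0.425 to 0.925 m from the base axis. Payload 6.8 kg.
Tool frame: the origin (TCP) lies on the centre line of the jaws, within the pads' length; the fingertips stand 8 mm ahead of it and the grasp point (between the pads) lies 11 mm behind it (r.finger_overhang is the distance from the TCP to the fingertips, in m); x points along the fingers, z is the direction in which the jaws open and shut, and the axes are right-handed (so a half turn about x gives the same grasp; the last joint's range is limited). The gripper opens to 85 mm and grips with 20 to 120 N. Pads are 22 mm wide; open, the fingers measure 114 mm over their backs; the gripper's body (76 mm by 85 mm) begins 54 mm behind the grasp point. The pads swing forward as they close: fully open they stand 13 mm farther back than shut.
Start: joints at [1.181, 0.477, 0.022, 1.555, -0.011, 1.109, -0.083], TCP at [0.188, -0.648, 0.239] pointing down, gripper open.
Joint ranges: [-2.96, 2.96], [-0.34, 2.1], [-1.41, 1.46], [0.24, 2.44], [-1.37, 4.51], [0.17, 1.92], [-2.96, 2.96]. Speed limits (rad/s): [2.39, 2.39, 3.14, 3.14, 3.14, 3.14, 3.14].

INTERFACE

Orientations are given as a rotation vector (axis times angle).
In Python, from bench import r gives the robot as it stands. The module is installed in compiled form; this text tells all that it offers.
- The arm moves only by the tool play_rows, never from a script. Its argument "plan" is a list of rows, each a list of 5 numbers: the opening, from -1 (shut) to 1 (fully open), then the shift along the world's x, y, z in m, then the turn about the world's z in rad. A call has 1 to 10 rows; each row is the pose to reach, as a shift and turn from the pose commanded when the call began; what a row does not reach only later rows make up. A row lasts 1/10 s, in which the tool goes at most 50 mm and 8.59 degrees, less where a joint would pass 70% of its speed; a pose out of reach is approached as far as the arm can. A call with a gripper value outside its range is refused whole. The fingers move at their own pace and stop on an object; "force" is the grip in N (left out, the last holds). Time passes only in rows, so rows that repeat a pose let the fingers close. It gives the time, the measured TCP pose, the force and the opening at its end, in the units of the state.
- r.get_obs(): the state, without advancing time (a new reading comes with each control period).
- r.grab_frame(name): name is "scene" or "side" or "wrist"; returns a dict with "pixels" (420x560x3 uint8, blue, green, red), "z_map" (420x560 float32, m along the optical axis (not along the pixel's ray), 0 where there is no reading), "vfov" (degrees; the focal length in pixels is half the picture's height over the tangent of half this angle, whatever the lens; pixels are square), "cx", "cy" (the principal point, pixels), "R" (3x3) and "t" (3): a world point X has camera coordinates R X + t; the wrist camera has in their place "tool_from_camera" (4x4, takes a point from camera to tool coordinates, whose origin is the TCP and whose axes are the tool frame's). Camera axes: x right, y down, z forward; pixel columns grow to the right and rows downward; lengths in m; the calibration is good to about 2 mm. A picture is of the moment at which its call begins: read the wrist's pose just before it.
- r.hand_in(): hands the job in, once; it reports no verdict.
Trained networks look in a picture, given as the dict that the camera call returned (one of the last four; its "shot" number tells which), for a name from the list of things; names that differ only in an ending like _2 or _b are one class to them, and where a whole thing is asked for, a point or a joint stands for the part that bears it (a point fixed in the world has none). Each returns a list of dicts, best first, with "conf" (0 to 1); they miss things now and then, are a little off and sometimes report something else, mostly with a low value. They report only what shows in the picture. A call takes as long as a camera call. They do not tell look-alikes from the thing itself.
- r.outline_of(picture, label): "mask" (420x560 bool, what is visible of it) and "bbox" ([left, top, right, bottom] as shares, 0 to 1, of the picture: columns of its width, rows of its height, round what is visible of it).
- r.pinpoint(picture, label): "position" ([column, row] as shares, 0 to 1, of the picture: columns of its width, rows of its height: a listed point, or the origin of a listed thing).
The state is a dict: "clock": time; "joints": joint angles; "qvel": joint speeds; "tau": joint torques, N m; "tcp_pos": TCP position; "orientation": TCP orientation; "contact_force": force on the tool from outside, world axes, zero at the start; "moment": the same for the moment, N m; "grip_width": finger opening in m.
Only numpy, scipy, OpenCV 4.12 (cv2) and the standard library are available. Lean on these libraries where they do the work, as an engineer would, in place of code of your own. Each camera call takes 0.05 s, during which the arm holds its last target.

TASK

Tip over every standing wood sample so that it ends lying on its side on the cork bed (the bed's low front edge is a stop to tip them against, pushing high; an end may stick out a little over it), none on top of another. When all lie there, put the key all the way into the lock, turn it until the guard bar has swung fully home over the samples, then draw the key out and stand it back in its rest block. Do not disturb the mug, the tape roll or the small black can.

Things in the scene. Friction and masses are not known exactly. Their poses are not given: they have to be found in the camera images.
- bed: Fixed plate, own x = -60 (front edge) to +60 mm (+x away from robot), y = -230 to 170, 7 mm thick, cork-faced for y = -160 to 160; origin on the bench under the cork's middle. The square front edge, a 7 mm step up from the bench, is the low stop. Fences 19 mm over the bench: back (face at x = 50), left end (y = 163). A lock post 70 mm high at x = -30, y = -200 carries the guard bar. Place and yaw vary.
- guard_bar (a joint): Angle (rad) of the grey guard bar about the vertical lock post: 0 = open, pointing 0.22 rad left of the bed's +x; grows counter-clockwise from above; 1.35 = home at its stop, along the bed over the samples. Bar 340 mm long from the post, 16 wide, 70 to 79 mm over the bench: lying samples pass under it, standing ones do not. Turns with 0.04 N m friction, stays where left. Starts at 0 to 0.1.
- lock_mouth (a point): Centre of the keyhole's mouth on top of the brass lock head (40x34 mm, top 95 mm over the bench), on the hinge axis; turns with the bar. Own z up, own x along the bar and along the keyhole's long side. Keyhole 19x8 mm, 20 mm deep, edges bevelled 2 mm. The key has about 0.2 rad of turning play in it.
- key: Loose key, 69 mm tall, 50 g. Origin: centre of the blade's tip; own z up towards the handle. Blade 16 (own x) x 5 mm, 22 long; collar 28 mm across from z = 22 to 29; red handle 34 wide (x), 12 thick (y), z = 29 to 69 mm. Starts upright in its rest block; fully in the lock the tip is 20 mm below the mouth. Fits either way round.
- key_rest: Fixed wooden rest block for the key, 56x50x28 mm, origin under its centre; loose pocket 21x11 mm (long along own x), 26 mm deep, in its top. The key's collar rests on its top, the tip then 6 mm over the bench.
- oak_sample: Sawn oak block, mid-brown, 81 mm long, 52 wide, 46 thick, about 90 g (+-20 %). Origin: centre of one broad (81x52) face; own y along the length (vertical while it stands), own x across the width, own z through the thickness: the middle lies 23 mm along +z from the origin. Starts standing on end on the bench, 81 mm tall. May be absent (None).
- elm_sample: Dark brown elm block, 89 mm long, 48 wide, 31 thick, about 70 g (+-20 %). Origin: centre of one broad (89x48) face; own y along the length (vertical while it stands), own x across the width, own z through the thickness: the middle lies 15.5 mm along +z from the origin. Starts standing on end on the bench, 89 mm tall. May be absent (None).
- pine_sample: Pale brown pine block, the shortest, 67 mm long, 42 wide, 35 thick, about 50 g (+-20 %). Origin: centre of one broad (67x42) face; own y along the length (vertical while it stands), own x across the width, own z through the thickness: the middle lies 17.5 mm along +z from the origin. Starts standing on end on the bench, 67 mm tall. May be absent (None).
- elm_sample_b: A second dark brown elm block, 89 mm long, 48 wide, 31 thick, about 70 g (+-20 %). Origin: centre of one broad (89x48) face; own y along the length (vertical while it stands), own x across the width, own z through the thickness: the middle lies 15.5 mm along +z from the origin. Starts standing on end on the bench, 89 mm tall. May be absent (None).
- mug: Green and white mug, bystander, 78 mm across, 101 mm tall, handle to own +y; origin under its centre.
- tape: Roll of masking tape lying flat behind the bed, bystander, 100 mm across, 25 mm high; origin under its centre.
- film_can_0: Small black can with grey lid behind the bed, bystander, 34 mm across, 50 mm tall; origin under its centre.
Things that resemble listed ones, but are neither listed nor needed, are in the scene too. Leave any purple look-alike of the elm_sample alone.

How it is judged:
By the outcome, as a careful person would: the job done as asked, in the order asked, and still so for the second after the job is handed in, with the robot touching nothing.
Of oak_sample, elm_sample, pine_sample, elm_sample_b only 3 to 4 are there at a start; the rules pass over those that are not, and their reading is None.
At some moment in a run one of oak_sample, elm_sample, pine_sample, elm_sample_b may be knocked a few centimetres aside while the robot is not near it.
It also fails if it takes over 210 s, if anything falls off the work surface, if the arm or the gripper's body presses on something with over 40 N, if the wrist force passes 120 N, or if a joint passes its speed limit or range.

## Working session

There is one attempt and no reset: what is moved stays moved. The work goes in short steps, Python scripts to look and compute and a tool call to move; the robot and the scene stay as the last step left them, time stands still between calls to the robot, and variables do not carry over. Pictures are saved under pics/ and viewed, and the job is handed in when it is done.

Besides the shell and the picture viewer there is one more tool, called as name([rows], argument=value, ...), one row to a line, values as JSON. play_rows: Moves the arm, as the interface text tells. Its arguments: {"type":"object","properties":{"plan":{"type":"array","items":{"type":"array","items":{"type":"number"}}},"force":{"type":"number"}},"required":["plan"]}

```bash
mkdir -p pics; cat > h.py <<'E'
from bench import r
import numpy as np, cv2
def foc(p): return p["pixels"].shape[0]/2/np.tan(np.radians(p["vfov"])/2)
def world(p,u,v,z=None,T=None):
    """pixel->world by depth; p scene/side"""
    f=foc(p); d=p["z_map"][int(round(v)),int(round(u))] if z is None else z
    c=np.array([(u-p["cx"])/f*d,(v-p["cy"])/f*d,d])
    return p["R"].T@(c-p["t"])
def atz(p,u,v,z):
    f=foc(p); R=np.array(p["R"]);t=np.array(p["t"])
    d=R.T@np.array([(u-p["cx"])/f,(v-p["cy"])/f,1]); o=-R.T@t
    return o+d*(z-o[2])/d[2]
def cloud(p):
    f=foc(p); H,W=p["z_map"].shape; u,v=np.meshgrid(np.arange(W),np.arange(H)); d=p["z_map"]
    c=np.stack([(u-p["cx"])/f*d,(v-p["cy"])/f*d,d],-1)
    X=(c-np.array(p["t"]))@np.array(p["R"]); X[d<=0]=np.nan
    return X
def save(p,n,sc=1,crop=None):
    im=p["pixels"]
    if crop: a,b,c,d=crop; im=im[b:d,a:c]
    cv2.imwrite("pics/"+n,cv2.resize(im,None,fx=sc,fy=sc,interpolation=cv2.INTER_CUBIC))
E
python3 - <<'E'
from h import *
o=r.get_obs(); print(o["tcp_pos"],o["orientation"],o["clock"],o["grip_width"],o["contact_force"])
for n in["scene","side","wrist"]:
    p=r.grab_frame(n); save(p,n+"0.png",1.4)
    if n!="wrist": print(n,p["vfov"],np.round(-np.array(p["R"]).T@p["t"],3),np.round(p["R"],2).tolist())
    for l in["bed","guard_bar","lock_mouth","key","key_rest","oak_sample","elm_sample","pine_sample","mug","tape","film_can_0"]:
        for q in r.pinpoint(p,l):
            u,v=q["position"][0]*560,q["position"][1]*420
            print(n,l,round(q["conf"],2),round(u),round(v), (np.round(world(p,u,v),3) if n!="wrist" else ""))
E
```

```text
[ 0.18750739 -0.6478071   0.23831185] [ 1.00018076  1.33109049 -0.99852092] 0.0 0.08582830522305711 [0.26886775 0.30855533 0.17318176]
scene 57.885888731367814 [ 0.02  -0.435  0.627] [[0.54, -0.84, -0.01], [-0.55, -0.34, -0.76], [0.64, 0.41, -0.65]]
scene bed 0.78 292 220 [ 0.614 -0.089  0.007]Traceback (most recent call last):
  File "<stdin>", line 7, in <module>
ValueError: it knows: bed, elm_sample, film_can, key, key_rest, lock_mouth, mug, oak_sample, pine_sample, tape
```

```bash
python3 - <<'E'
from h import *
from scipy.spatial.transform import Rotation as Ro
o=r.get_obs(); print(np.round(Ro.from_rotvec(o["orientation"]).as_matrix(),2).tolist())
for n in["scene","side","wrist"]:
    p=r.grab_frame(n); save(p,n+"0.png",1.4)
    if n!="wrist": print(n,p["vfov"],np.round(-np.array(p["R"]).T@p["t"],3),np.round(p["R"],2).tolist())
    for l in["bed","lock_mouth","key","key_rest","oak_sample","elm_sample","pine_sample","mug","tape","film_can"]:
        for q in r.pinpoint(p,l):
            u,v=q["position"][0]*560,q["position"][1]*420
            if q["conf"]>.2:print(n,l,round(q["conf"],2),round(u),round(v), (np.round(world(p,u,v),3) if n!="wrist" else ""))
E
```

```text
[[-0.0, 0.96, 0.28], [0.0, 0.28, -0.96], [-1.0, -0.0, -0.0]]
scene 57.885888731367814 [ 0.02  -0.435  0.627] [[0.54, -0.84, -0.01], [-0.55, -0.34, -0.76], [0.64, 0.41, -0.65]]
scene bed 0.65 294 218 [ 0.623 -0.09   0.008]
scene lock_mouth 0.74 367 234 [ 0.588 -0.283  0.079]
scene key 0.59 347 302 [ 0.451 -0.308  0.028]
scene key_rest 0.77 344 300 [ 0.45  -0.301  0.028]
scene oak_sample 0.57 176 221 [0.436 0.115 0.043]
scene elm_sample 0.83 214 235 [0.453 0.016 0.035]
scene elm_sample 0.77 263 303 [ 0.341 -0.192  0.069]
scene elm_sample 0.57 252 259 [ 0.426 -0.107  0.052]
scene pine_sample 0.82 289 279 [ 0.435 -0.188  0.035]
scene pine_sample 0.73 295 220 [ 0.616 -0.096  0.008]
scene mug 0.88 314 354 [ 0.296 -0.318  0.087]
scene tape 0.62 302 178 [ 0.754 -0.036  0.026]
scene film_can 0.59 326 186 [ 0.78  -0.098  0.007]
side 53.026510054658644 [ 0.458 -0.983  0.642] [[0.99, -0.11, 0.02], [-0.05, -0.54, -0.84], [0.1, 0.83, -0.54]]
side bed 0.69 253 287 [ 0.466 -0.324  0.015]
side bed 0.58 308 224 [ 0.62  -0.1    0.009]
side lock_mouth 0.65 305 243 [ 0.581 -0.281  0.09 ]
side key 0.67 258 281 [ 0.478 -0.324  0.031]
side oak_sample 0.54 238 177 [0.441 0.099 0.046]
side elm_sample 0.86 234 214 [ 0.429 -0.119  0.065]
side elm_sample 0.71 243 194 [ 0.455 -0.007  0.054]
side elm_sample 0.6 207 238 [ 0.376 -0.258  0.099]
side pine_sample 0.84 236 241 [ 0.435 -0.199  0.043]
side mug 0.96 192 287 [ 0.341 -0.326  0.027]
side tape 0.87 366 204 [ 0.799 -0.007  0.001]
side tape 0.26 239 175 [0.446 0.1   0.055]
side film_can 0.64 372 224 [ 0.787 -0.108  0.005]
side film_can 0.31 364 203 [ 0.796 -0.002  0.002]
```

View pics/scene0.png

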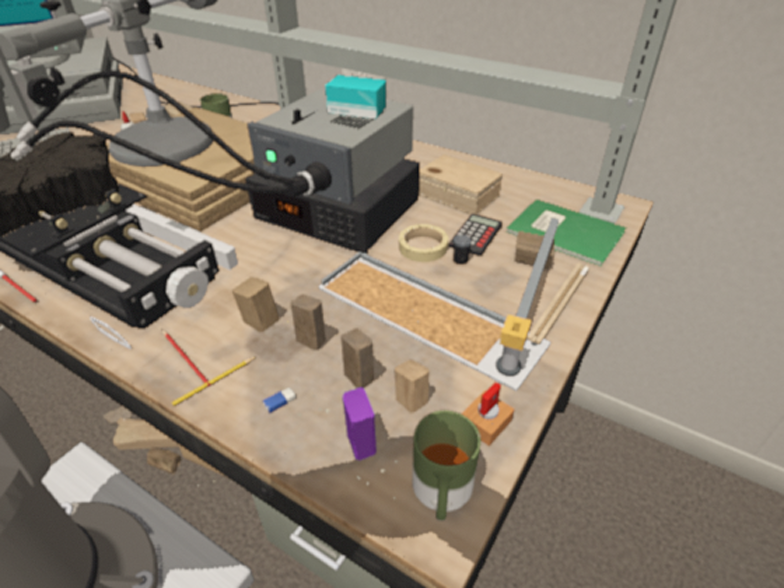

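View pics/side0.png

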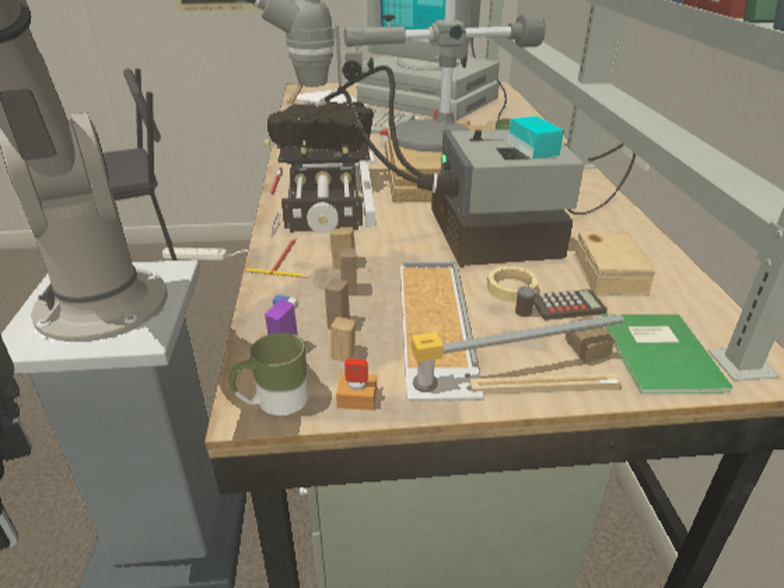

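```bash
python3 - <<'E'
from h import *
np.set_printoptions(suppress=True,precision=4)
P=[r.grab_frame("scene"),r.grab_frame("side")]
C=[cloud(p) for p in P]
# noise check
for n,p,X in zip("ab",P,C):
    m=(abs(X[...,0]-.36)<.03)&(abs(X[...,1])<.05); print("bench",np.nanmedian(X[m][:,2]),X[m][:,2].std())
names={"oak":(.436,.115,81),"elm":(.453,.01,89),"elmb":(.43,-.112,89),"pine":(.435,-.193,67),"purple":(.34,-.19,89),"rest":(.46,-.31,28),"tape":(.77,0,25),"can":(.785,-.1,50)}
for k,(x,y,h) in names.items():
    for n,X in zip(("scene","side"),C):
        d=np.hypot(X[...,0]-x,X[...,1]-y)<.055
        top=d&(abs(X[...,2]-h/1000)<.006)
        if top.sum()<8: print(k,n,"few",top.sum()); continue
        q=X[top]; rc=cv2.minAreaRect((q[:,:2]*1000).astype(np.float32))
        print(k,n,top.sum(),"z",np.median(q[:,2]),"rect",np.round(rc[0],1),np.round(rc[1],1),round(rc[2],1))
for n,X in zip(("scene","side"),C):
    a=(X[...,2]>.085)&(X[...,2]<.1)&(X[...,0]>.53)&(X[...,0]<.66)&(X[...,1]>-.33)&(X[...,1]<-.22)
    rc=cv2.minAreaRect((X[a][:,:2]*1000).astype(np.float32)); print("head",n,a.sum(),rc, np.median(X[a][:,2]))
    hsv=cv2.cvtColor(P[n=="side"]["pixels"],cv2.COLOR_BGR2HSV)
    red=(hsv[...,1]>150)&((hsv[...,0]<6)|(hsv[...,0]>174))&(np.hypot(X[...,0]-.46,X[...,1]+.31)<.05)&(X[...,2]>.03)
    q=X[red]; print("red",red.sum(),q.min(0),q.max(0)); 
    a=(X[...,2]>.072)&(X[...,2]<.086)&(X[...,0]>.64)&(X[...,0]<.95)&(X[...,1]>-.35)&(X[...,1]<-.1)
    q=X[a]; vx,vy,cx,cy=cv2.fitLine(q[:,:2].astype(np.float32),cv2.DIST_HUBER,0,.01,.01).ravel(); print("bar",a.sum(),np.arctan2(vy,vx),cx,cy,"y at x=.585",cy+(0.585-cx)*vy/vx)
    for zz in (.007,):
      a=(abs(X[...,2]-.0075)<.0035)&(X[...,0]>.48)&(X[...,0]<.75)&(X[...,1]>-.35)&(X[...,1]<.15)
    im=(a*255).astype(np.uint8); cv2.imwrite(f"pics/bedmask_{n}.png",im)
E
```

```text
bench -0.0011849548154017433 0.3150868654869803
bench 0.0018834405007699267 0.2935497955637336
oak scene 143 z 0.07736018987160485 rect [456.5 111.2] [31.7 46.6] 89.7
oak side 85 z 0.07849317803779124 rect [459.4 113. ] [39.7 43.4] 88.1
elm scene 158 z 0.08567171704382973 rect [467.7   9.5] [45.2 30.8] 87.0
elm side 93 z 0.08683704439021889 rect [469.3   8.3] [44.8 27.1] 87.9
elmb scene 206 z 0.08559304554273225 rect [ 443.5 -103.3] [43.3 31.3] 69.0
elmb side 126 z 0.0866575841555771 rect [ 446.  -102.1] [48.4 30.7] 70.8
pine scene 174 z 0.06349325359775468 rect [ 452.7 -190.1] [37.1 35.7] 71.9
pine side 135 z 0.06434574618537725 rect [ 455.3 -188.8] [40.7 35.2] 73.2
purple scene 315 z 0.0856935526039671 rect [ 349.6 -169.8] [46.1 30.5] 53.2
purple side 167 z 0.08641802168598424 rect [ 351.9 -170.4] [44.7 31.9] 55.3
rest scene 469 z 0.027891599513294674 rect [ 469.8 -300.9] [50.4 57.7] 79.1
rest side 343 z 0.029128075396373767 rect [ 471.6 -300.5] [54.3 56.3] 80.3
tape scene 190 z 0.023387911929810695 rect [778.2  -5.9] [97.4 65.1] 61.8
tape side 185 z 0.02578971252380926 rect [779.4  -6.9] [96.5 64.5] 59.3
can scene 93 z 0.04876087010813445 rect [792.3 -98.2] [34.4 31.8] 2.1
can side 100 z 0.050568060847786644 rect [ 795.5 -100. ] [32.9 31.3] 74.4
head scene 292 ((577.6286010742188, -287.722412109375), (42.33426284790039, 34.00056076049805), 9.281825065612793) 0.09437324875007033
red 174 [ 0.4514 -0.3089  0.0397] [ 0.4837 -0.2952  0.0779]
bar 480 0.16443422 0.76083153 -0.25779888 y at x=.585 -0.28697503
head side 286 ((579.7780151367188, -287.8214111328125), (40.73976135253906, 38.078636169433594), 10.07526683807373) 0.09544844545235029
red 224 [ 0.4552 -0.3099  0.0372] [ 0.4864 -0.2964  0.0783]
bar 786 0.1620723 0.77592885 -0.25964236 y at x=.585 -0.29086047
```

```bash
python3 - <<'E'
from h import *
np.set_printoptions(suppress=True,precision=4)
P=[r.grab_frame("scene"),r.grab_frame("side")]
for n,p in zip(("scene","side"),P):
    X=cloud(p)
    hsv=cv2.cvtColor(p["pixels"],cv2.COLOR_BGR2HSV)
    reg=(X[...,0]>.5)&(X[...,0]<.72)&(X[...,1]>-.3)&(X[...,1]<.14)&(X[...,2]<.02)
    m=reg&(hsv[...,1]>95)
    # intersect rays with z=7mm
    v,u=np.nonzero(m); pts=np.array([atz(p,a,b,.007)[:2] for a,b in zip(u,v)])
    rc=cv2.minAreaRect((pts*1000).astype(np.float32)); print(n,m.sum(),rc)
    cv2.imwrite(f"pics/cork_{n}.png",(m*255).astype(np.uint8))
    # robust front edge: white strip pixels low sat bright
    for b in np.arange(-.22,.05,.03):
        q=pts[(abs(pts[:,1]-b)<.008)]
        if len(q): print(round(b,3),np.percentile(q[:,0],[1,99]))
save(P[0],"bedz.png",2.2,(220,170,420,290))
E
```

```text
scene 3330 ((594.4261474609375, -113.17559814453125), (185.64385986328125, 361.7424011230469), 4.185385227203369)
-0.22 [0.5611 0.6525]
-0.19 [0.5636 0.654 ]
-0.16 [0.5658 0.6574]
-0.13 [0.5681 0.6597]
-0.1 [0.5712 0.6619]
-0.07 [0.574  0.6636]
-0.04 [0.5761 0.6649]
-0.01 [0.5776 0.6691]
0.02 [0.5811 0.6707]
0.05 [0.5836 0.6742]
side 2112 ((590.5653076171875, -113.50601196289062), (189.478271484375, 377.4017028808594), 1.342201828956604)
-0.22 [0.5603 0.6587]
-0.19 [0.5634 0.5695]
-0.16 [0.5668 0.6639]
-0.13 [0.5685 0.6652]
-0.1 [0.572  0.6664]
-0.07 [0.5729 0.6699]
-0.04 [0.5761 0.6726]
-0.01 [0.5794 0.6754]
0.02 [0.5801 0.6774]
0.05 [0.5831 0.6804]
```

View pics/bedz.png

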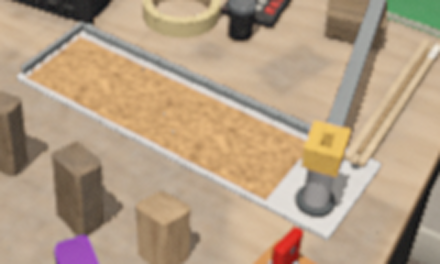

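play_rows([
  [0.53,0.2,0.2,0,-0.59],
  [0.53,0.2,0.2,0,-0.59],
  [0.53,0.2,0.2,0,-0.59],
  [0.53,0.2,0.2,0,-0.59],
  [0.53,0.2,0.2,0,-0.59],
  [0.53,0.2,0.2,0,-0.59],
  [0.53,0.2665,0.4585,-0.04,-0.59],
  [0.53,0.2665,0.4585,-0.04,-0.59],
  [0.53,0.2665,0.4585,-0.04,-0.59],
  [0.53,0.2665,0.4585,-0.04,-0.59],
])

```text
clock: 2.95
tcp_pos: [0.4373, -0.255, 0.2097]
orientation: [1.433, 1.046, -1.432]
contact_force: [1.2, -0.4, 0.1]
grip_width: 0.0655
```

play_rows([
  [0.53,0.017,0.0655,-0.02,0],
  [0.53,0.017,0.0655,-0.05,0],
  [0.53,0.017,0.0655,-0.05,0],
  [0.53,0.017,0.0655,-0.05,0],
])

```text
clock: 3.35
tcp_pos: [0.4537, -0.1915, 0.1596]
orientation: [1.431, 1.048, -1.433]
contact_force: [-0.1, -0.8, -0.0]
grip_width: 0.0653
```

```bash
cat >> h.py <<'E'
from scipy.spatial.transform import Rotation as Ro
def tool():
    o=r.get_obs(); T=np.eye(4); T[:3,:3]=Ro.from_rotvec(o["orientation"]).as_matrix(); T[:3,3]=o["tcp_pos"]; return T
def wrist():
    T=tool(); p=r.grab_frame("wrist"); M=T@np.array(p["tool_from_camera"])
    p["R"]=M[:3,:3].T; p["t"]=-M[:3,:3].T@M[:3,3]; return p
def st():
    o=r.get_obs();T=tool(); a=np.degrees(np.arctan2(T[1,2],T[0,2])); print("t",round(o["clock"],2),"tcp",np.round(o["tcp_pos"],4),"jaw deg",round(a,1),"w",round(o["grip_width"],4),"F",np.round(o["contact_force"],1),"q7",np.round(o["joints"],2))
def tops(X,k):
    N={"oak":81,"elm":89,"pine":67,"rest":28}
    return N
E
python3 - <<'E'
from h import *
st(); p=wrist(); save(p,"w1.png",1.4)
X=cloud(p)
for k,(x,y,h) in {"pine":(.454,-.19,67),"elmb":(.445,-.103,89)}.items():
    m=(np.hypot(X[...,0]-x,X[...,1]-y)<.04)&(abs(X[...,2]-h/1000)<.007)
    if m.sum()>20: print(k,m.sum(),np.median(X[m][:,2]),cv2.minAreaRect((X[m][:,:2]*1000).astype(np.float32)))
E
```

```text
t 3.35 tcp [ 0.4537 -0.1915  0.1596] jaw deg -107.6 w 0.0653 F [-0.1 -0.8 -0. ] q7 [ 0.35  0.28 -0.09  2.06  0.03  0.8  -1.64]
pine 1955 0.06313904454158202 ((454.4646301269531, -189.16578674316406), (40.52373504638672, 35.75014877319336), 73.59589385986328)
elmb 1489 0.08451679272396788 ((446.1617126464844, -101.09019470214844), (41.994503021240234, 31.454343795776367), 68.74762725830078)
```

View pics/w1.png

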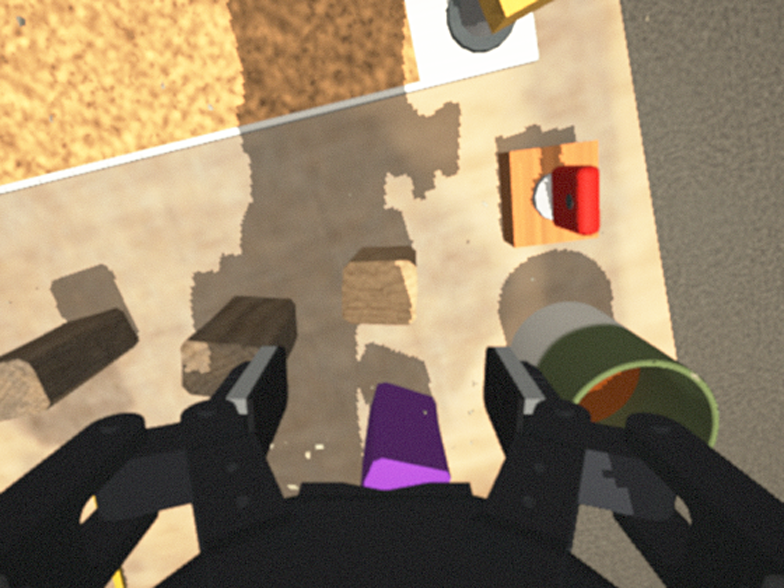

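play_rows([
  [0.53,0.0008,0.0022,-0.05,0.02],
  [0.53,0.0008,0.0022,-0.09,0.02],
  [0.53,0.0008,0.0022,-0.115,0.02],
  [0.53,0.0008,0.0022,-0.115,0.02],
  [0,0.0008,0.0022,-0.115,0.02],
  [-0.3,0.0008,0.0022,-0.115,0.02],
  [-0.3,0.0008,0.0022,-0.115,0.02],
  [-0.3,0.0008,0.0022,-0.115,0.02],
], force=25)

```text
clock: 4.2
tcp_pos: [0.4563, -0.1905, 0.0467]
orientation: [1.42, 1.054, -1.416]
contact_force: [-1.0, -2.0, 7.9]
grip_width: 0.0407
```

play_rows([
  [-0.3,0,0,0.02,0],
  [-0.3,0.03,0.005,0.02,0.1],
  [-0.3,0.06,0.01,0.02,0.2],
  [-0.3,0.081,0.0115,0.02,0.2],
  [-0.3,0.081,0.0115,0.02,0.2],
  [-0.3,0.081,0.0115,0.008,0.2],
  [-0.3,0.081,0.0115,0.002,0.2],
  [-0.3,0.081,0.0115,0.001,0.2],
])

```text
clock: 5.0
tcp_pos: [0.5347, -0.1772, 0.0461]
orientation: [1.274, 1.167, -1.275]
contact_force: [-5.4, 3.2, 20.6]
grip_width: 0.0408
```

```bash
python3 - <<'E'
from h import *
st(); p=wrist(); save(p,"w2.png",1.4)
p=r.grab_frame("side"); save(p,"s2.png",2.5,(160,160,400,320))
E
```

```text
t 5.0 tcp [ 0.5347 -0.1772  0.0461] jaw deg -95.1 w 0.0408 F [-5.4  3.2 20.6] q7 [ 0.31  0.55 -0.13  1.96  0.11  0.64 -1.55]
```

View pics/w2.png

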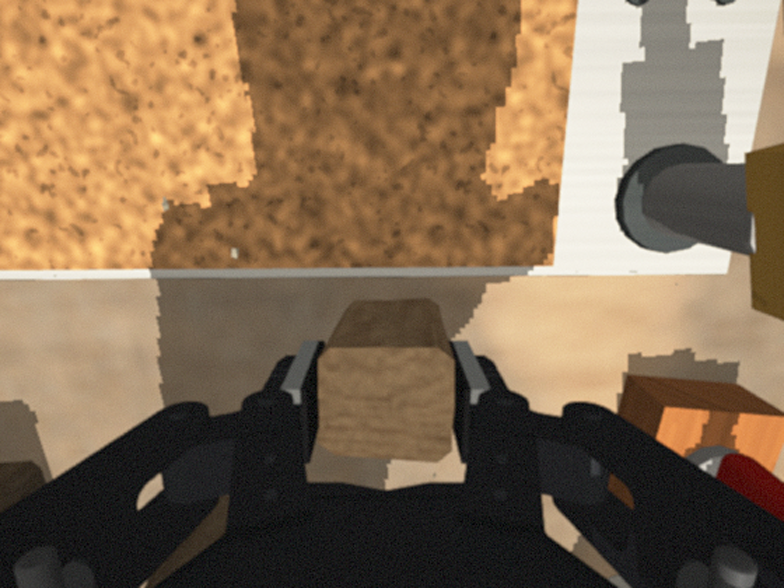

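View pics/s2.png

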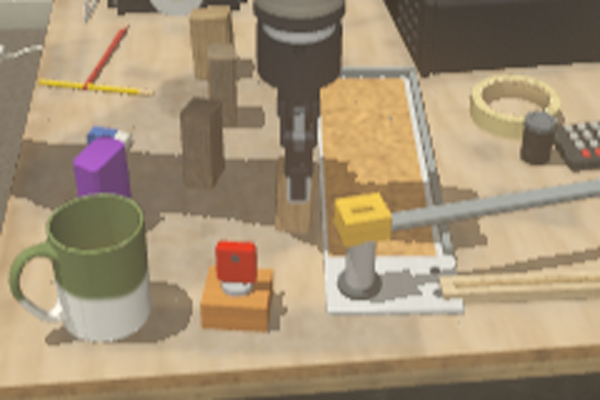

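play_rows([
  [0.4,0,0,0,0],
  [0.4,0,0,0,0],
  [0.4,0,0,0.04,0],
  [0.4,-0.01,0,0.055,0],
  [-0.5,-0.055,0.0045,0.055,0],
  [-1,-0.055,0.0045,0.055,0],
  [-1,-0.055,0.0045,0.02,0],
  [-1,-0.055,0.0045,0.013,0],
  [-1,-0.055,0.0045,0.012,0],
])

```text
clock: 6.0
tcp_pos: [0.4792, -0.1729, 0.0564]
orientation: [1.273, 1.17, -1.277]
contact_force: [-0.3, 0.5, -0.2]
grip_width: -0.0002
```

```bash
python3 - <<'E'
from h import *
st(); p=wrist(); save(p,"w3.png",1)
p=r.grab_frame("side"); save(p,"s3.png",2.5,(160,160,400,320))
E
```

```text
t 6.0 tcp [ 0.4792 -0.1729  0.0564] jaw deg -95.1 w -0.0002 F [-0.3  0.5 -0.2] q7 [ 0.33  0.48 -0.13  2.08  0.11  0.6  -1.54]
```

View pics/w3.png

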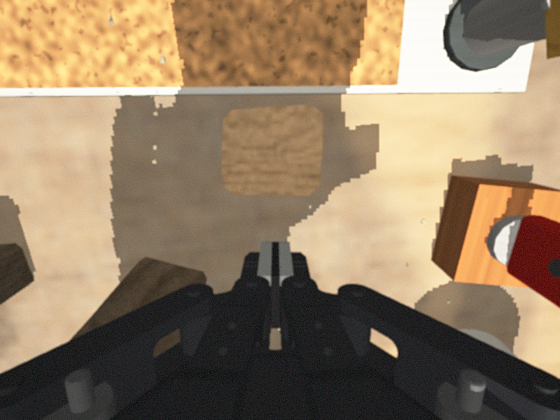

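View pics/s3.png

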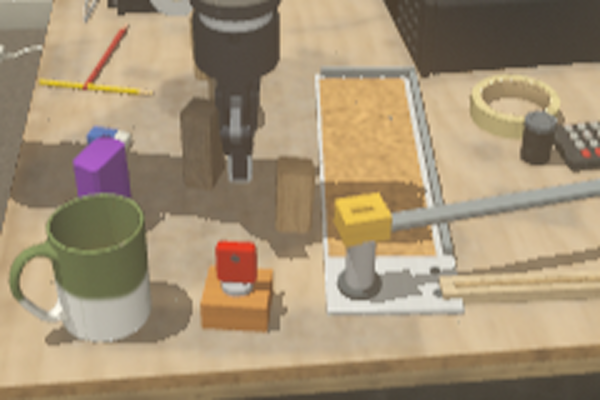

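play_rows([
  [-1,0.02,-0.0017,0,0],
  [-1,0.028,-0.0023,0,0],
  [-1,0.034,-0.0028,0,0],
  [-1,0.04,-0.0033,0,0],
  [-1,0.046,-0.0038,0,0],
  [-1,0.052,-0.0043,0,0],
  [-1,0.058,-0.0048,0,0],
  [-1,0.064,-0.0053,0,0],
  [-1,0.07,-0.0058,0,0],
  [-1,0.07,-0.0058,0,0],
])

```text
clock: 7.1
tcp_pos: [0.5518, -0.1789, 0.0577]
orientation: [1.274, 1.166, -1.273]
contact_force: [-0.3, 0.3, -1.0]
grip_width: -0.0003
```

```bash
python3 - <<'E'
from h import *
st(); p=wrist(); save(p,"w4.png",1)
p=r.grab_frame("side"); save(p,"s4.png",2.5,(160,160,400,320))
E
```

```text
t 7.1 tcp [ 0.5518 -0.1789  0.0577] jaw deg -95.0 w -0.0003 F [-0.3  0.3 -1. ] q7 [ 0.3   0.56 -0.13  1.92  0.11  0.68 -1.55]
```

View pics/w4.png

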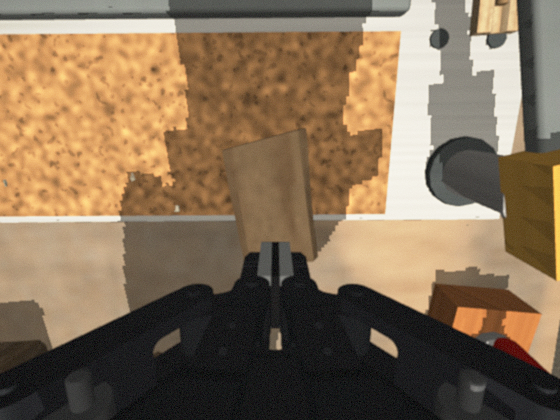

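View pics/s4.png

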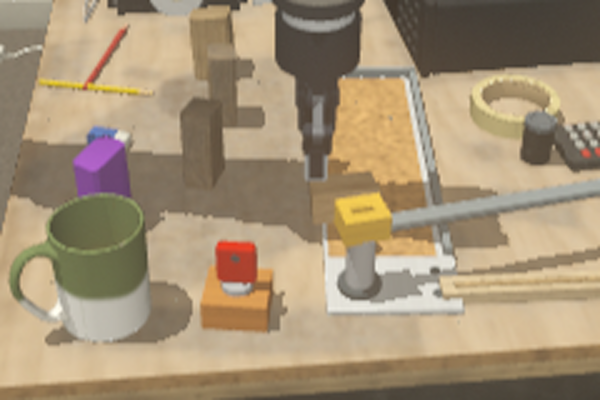

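play_rows([
  [-1,-0.02,0.0017,0.02,0],
  [-1,-0.045,0.0037,0.0,0],
  [-1,-0.045,0.0037,-0.034,0],
  [-1,-0.045,0.0037,-0.036,0],
  [-1,-0.025,0.002,-0.036,0],
  [-1,-0.015,0.0015,-0.036,0],
  [-1,-0.008,0.0007,-0.036,0],
  [-1,-0.003,0.0,-0.036,0],
  [-1,-0.003,0.0,-0.036,0],
  [-1,-0.02,0.0,-0.036,0],
])

```text
clock: 8.2
tcp_pos: [0.5327, -0.1786, 0.0221]
orientation: [1.275, 1.164, -1.271]
contact_force: [0.2, -0.5, -0.2]
grip_width: -0.0
```

```bash
python3 - <<'E'
from h import *
st(); p=wrist(); save(p,"w5.png",1)
E
```

```text
t 8.2 tcp [ 0.5327 -0.1786  0.0221] jaw deg -95.0 w -0.0 F [ 0.2 -0.5 -0.2] q7 [ 0.31  0.59 -0.12  1.97  0.12  0.58 -1.55]
```

View pics/w5.png

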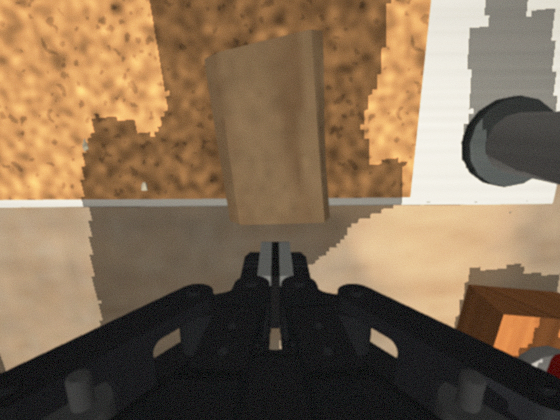

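play_rows([
  [-1,-0.01,0,0.05,0],
  [-1,-0.02,0,0.1,0],
  [0.55,-0.05,0.03,0.138,-0.13],
  [0.55,-0.087,0.077,0.138,-0.26],
  [0.55,-0.087,0.077,0.138,-0.26],
  [0.55,-0.087,0.077,0.138,-0.26],
])

```text
clock: 8.85
tcp_pos: [0.4421, -0.1001, 0.16]
orientation: [1.458, 1.027, -1.458]
contact_force: [-0.5, 0.1, -0.3]
grip_width: 0.058
```

```bash
cat > look.py <<'E'
from h import *
import sys
n=sys.argv[1]; st(); p=wrist(); save(p,n,1)
X=cloud(p)
for k,(x,y,h) in {"elmb":(.446,-.102,89),"elm":(.468,.009,89),"oak":(.458,.112,81)}.items():
    m=(np.hypot(X[...,0]-x,X[...,1]-y)<.045)&(abs(X[...,2]-h/1000)<.007)
    if m.sum()>20: print(k,m.sum(),np.median(X[m][:,2]),cv2.minAreaRect((X[m][:,:2]*1000).astype(np.float32)))
E
python3 look.py w6.png
```

```text
t 8.85 tcp [ 0.4421 -0.1001  0.16  ] jaw deg -109.7 w 0.058 F [-0.5  0.1 -0.3] q7 [ 0.21  0.22 -0.14  2.14  0.04  0.78 -1.87]
elmb 2786 0.08578187669040283 ((445.3699645996094, -102.57295227050781), (46.074012756347656, 30.751787185668945), 69.73493957519531)
elm 2556 0.08569192385891602 ((468.79730224609375, 9.287464141845703), (46.971046447753906, 30.617794036865234), 89.68887329101562)
oak 1447 0.07783896817660445 ((457.6898498535156, 107.94822692871094), (30.563289642333984, 46.425941467285156), 79.15716552734375)
```

View pics/w6.png

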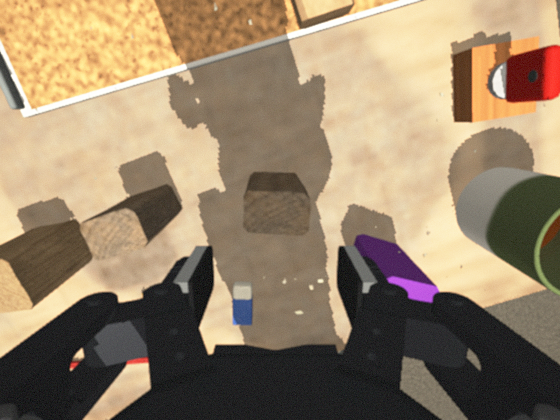

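play_rows([
  [0.55,0.003,-0.0025,-0.05,0],
  [0.55,0.003,-0.0025,-0.09,0],
  [0.55,0.003,-0.0025,-0.105,0],
  [0.55,0.003,-0.0025,-0.105,0],
  [0,0.003,-0.0025,-0.105,0],
  [-0.3,0.003,-0.0025,-0.105,0],
  [-0.3,0.003,-0.0025,-0.105,0],
  [-0.3,0.003,-0.0025,-0.105,0],
])

```text
clock: 9.7
tcp_pos: [0.4474, -0.1047, 0.0555]
orientation: [1.462, 1.022, -1.46]
contact_force: [-0.1, 0.1, -0.8]
grip_width: 0.0464
```

play_rows([
  [-0.3,0,0,0.02,0],
  [-0.3,0.03,0,0.02,0.1],
  [-0.3,0.065,-0.005,0.02,0.2],
  [-0.3,0.097,-0.0097,0.02,0.262],
  [-0.3,0.097,-0.0097,0.02,0.262],
  [-0.3,0.097,-0.0097,0.008,0.262],
  [-0.3,0.097,-0.0097,0.002,0.262],
  [-0.3,0.097,-0.0097,0.0,0.262],
  [-0.3,0.097,-0.0097,0.0,0.262],
])

```text
clock: 10.6
tcp_pos: [0.5422, -0.1133, 0.0547]
orientation: [1.272, 1.169, -1.274]
contact_force: [-2.9, 1.7, 7.1]
grip_width: 0.0464
```

play_rows([
  [0.5,0,0,0,0],
  [0.5,0,0,0,0],
  [0.5,0,0,0.04,0],
  [0.5,-0.005,0,0.06,0],
  [-0.5,-0.05,0.0042,0.06,0],
  [-1,-0.055,0.0046,0.06,0],
  [-1,-0.055,0.0046,0.04,0],
  [-1,-0.055,0.0046,0.023,0],
  [-1,-0.055,0.0046,0.022,0],
])

```text
clock: 11.5
tcp_pos: [0.4866, -0.1094, 0.0747]
orientation: [1.271, 1.171, -1.276]
contact_force: [-0.2, 0.7, 0.9]
grip_width: -0.0002
```

```bash
python3 look.py w7.png
```

```text
t 11.5 tcp [ 0.4866 -0.1094  0.0747] jaw deg -94.9 w -0.0002 F [-0.2  0.7  0.9] q7 [ 0.25  0.43 -0.18  2.09  0.13  0.63 -1.68]
elm 3726 0.08617503123755302 ((469.00604248046875, 3.4359130859375), (36.32868957519531, 31.57036781311035), 89.13072204589844)
```

View pics/w7.png

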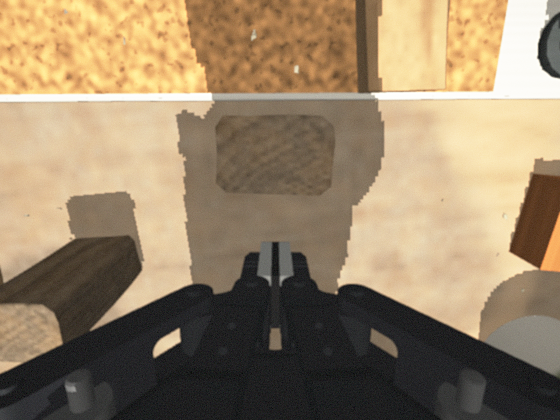

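play_rows([
  [-1,0.02,-0.0017,0,0],
  [-1,0.028,-0.0023,0,0],
  [-1,0.034,-0.0028,0,0],
  [-1,0.04,-0.0033,0,0],
  [-1,0.046,-0.0038,0,0],
  [-1,0.052,-0.0043,0,0],
  [-1,0.058,-0.0048,0,0],
  [-1,0.064,-0.0053,0,0],
  [-1,0.07,-0.0058,0,0],
  [-1,0.07,-0.0058,0,0],
])

```text
clock: 12.55
tcp_pos: [0.5598, -0.1153, 0.0767]
orientation: [1.273, 1.167, -1.272]
contact_force: [-0.3, 0.6, -0.4]
grip_width: -0.0002
```

```bash
python3 look.py w8.png
```

```text
t 12.55 tcp [ 0.5598 -0.1153  0.0767] jaw deg -94.9 w -0.0002 F [-0.3  0.6 -0.4] q7 [ 0.23  0.52 -0.17  1.93  0.13  0.71 -1.68]
```

View pics/w8.png

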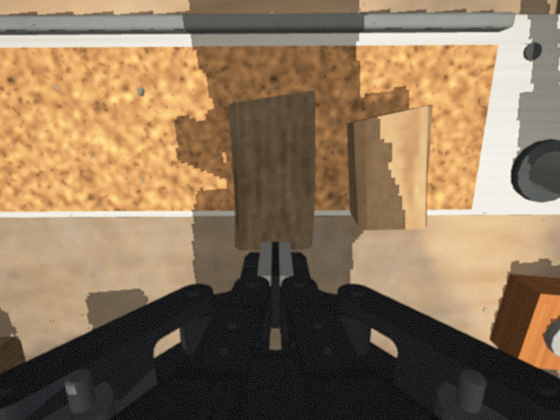

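play_rows([
  [-1,-0.03,0.0025,0.0,0],
  [-1,-0.05,0.004,-0.02,0],
  [-1,-0.05,0.004,-0.052,0],
  [-1,-0.05,0.004,-0.054,0],
  [-1,-0.03,0.0025,-0.054,0],
  [-1,-0.02,0.0015,-0.054,0],
  [-1,-0.013,0.001,-0.054,0],
  [-1,-0.008,0.0005,-0.054,0],
  [-1,-0.008,0.0005,-0.054,0],
  [-1,-0.03,0.0,-0.04,0],
])

```text
clock: 13.6
tcp_pos: [0.5301, -0.1147, 0.0361]
orientation: [1.273, 1.168, -1.271]
contact_force: [-0.4, 0.2, 0.7]
grip_width: 0.0003
```

```bash
python3 look.py w9.png
```

```text
t 13.6 tcp [ 0.5301 -0.1147  0.0361] jaw deg -94.9 w 0.0003 F [-0.4  0.2  0.7] q7 [ 0.23  0.55 -0.17  2.01  0.15  0.59 -1.7 ]
```

View pics/w9.png

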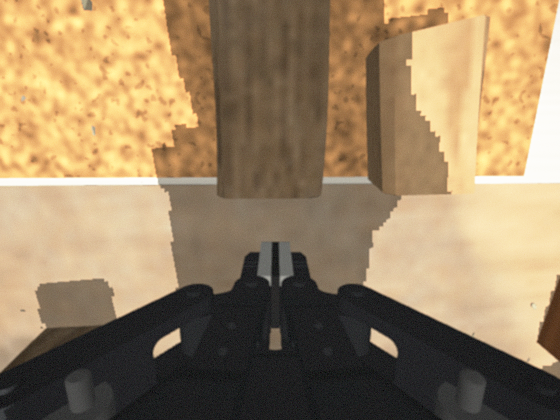

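play_rows([
  [-1,-0.01,0,0.05,0],
  [-1,-0.02,0.03,0.1,0],
  [0.55,-0.04,0.08,0.124,0.05],
  [0.55,-0.061,0.124,0.124,0.05],
  [0.55,-0.061,0.124,0.124,0.05],
  [0.55,-0.061,0.124,0.124,0.05],
  [0.55,-0.061,0.124,0.124,0.05],
])

```text
clock: 14.35
tcp_pos: [0.4677, 0.0077, 0.1605]
orientation: [1.236, 1.191, -1.236]
contact_force: [-0.3, -0.2, -0.4]
grip_width: 0.0663
```

```bash
python3 look.py w10.png
```

```text
t 14.35 tcp [0.4677 0.0077 0.1605] jaw deg -92.1 w 0.0663 F [-0.3 -0.2 -0.4] q7 [ 0.09  0.26 -0.27  2.1   0.1   0.8  -1.85]
elm 2769 0.08580458410883354 ((468.7471923828125, 9.671695709228516), (46.242919921875, 30.999792098999023), 89.29985046386719)
oak 2487 0.07731426583605465 ((458.3074645996094, 115.69503021240234), (41.80527114868164, 46.04674530029297), 85.37081909179688)
```

View pics/w10.png

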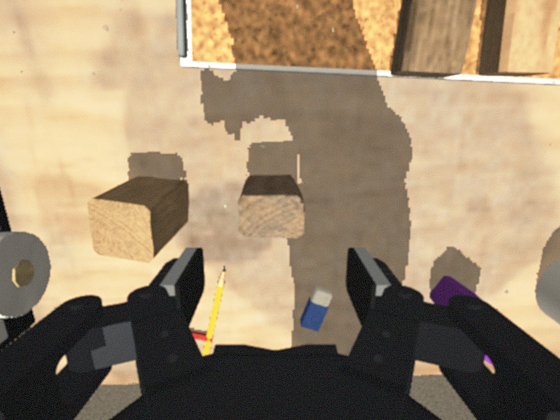

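play_rows([
  [0.55,0.001,0.002,-0.05,0.025],
  [0.55,0.001,0.002,-0.09,0.025],
  [0.55,0.001,0.002,-0.105,0.025],
  [0.55,0.001,0.002,-0.105,0.025],
  [0,0.001,0.002,-0.105,0.025],
  [-0.3,0.001,0.002,-0.105,0.025],
  [-0.3,0.001,0.002,-0.105,0.025],
  [-0.3,0.001,0.002,-0.105,0.025],
])

```text
clock: 15.2
tcp_pos: [0.4694, 0.0105, 0.0565]
orientation: [1.218, 1.202, -1.216]
contact_force: [0.5, 0.3, 0.0]
grip_width: 0.0466
```

play_rows([
  [-0.3,0,0,0.02,0],
  [-0.3,0.02,-0.02,0.02,-0.05],
  [-0.3,0.05,-0.04,0.02,-0.07],
  [-0.3,0.082,-0.055,0.02,-0.07],
  [-0.3,0.082,-0.055,0.02,-0.07],
  [-0.3,0.082,-0.055,0.008,-0.07],
  [-0.3,0.082,-0.055,0.002,-0.07],
  [-0.3,0.082,-0.055,0.0,-0.07],
  [-0.3,0.082,-0.055,0.0,-0.07],
])

```text
clock: 16.1
tcp_pos: [0.5493, -0.0434, 0.056]
orientation: [1.267, 1.172, -1.269]
contact_force: [-3.9, -0.2, 10.7]
grip_width: 0.0463
```

play_rows([
  [0.5,0,0,0,0],
  [0.5,0,0,0,0],
  [0.5,0,0,0.04,0],
  [0.5,-0.005,0,0.06,0],
  [-0.5,-0.05,0.0042,0.06,0],
  [-1,-0.055,0.0046,0.06,0],
  [-1,-0.055,0.0046,0.04,0],
  [-1,-0.055,0.0046,0.023,0],
  [-1,-0.055,0.0046,0.022,0],
])

```text
clock: 17.0
tcp_pos: [0.4936, -0.0395, 0.0757]
orientation: [1.266, 1.173, -1.272]
contact_force: [-0.2, -0.1, -0.1]
grip_width: 0.0002
```

```bash
python3 look.py w11.png
```

```text
t 17.0 tcp [ 0.4936 -0.0395  0.0757] jaw deg -94.6 w 0.0002 F [-0.2 -0.1 -0.1] q7 [ 0.14  0.43 -0.22  2.1   0.16  0.63 -1.84]
oak 557 0.07692867429135668 ((462.8243103027344, 94.99840545654297), (5.440773963928223, 28.691667556762695), 81.04703521728516)
```

View pics/w11.png

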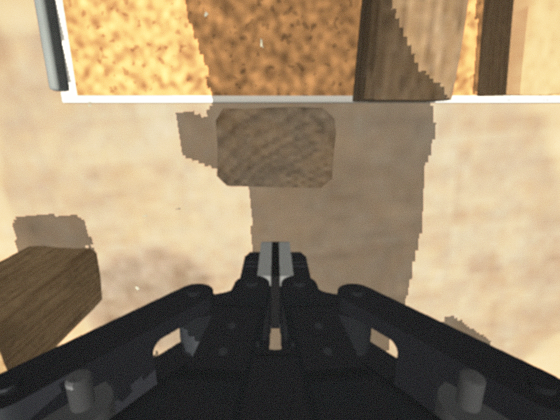

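play_rows([
  [-1,0,0,0.04,0],
  [0.5,0.0,0,0.06,0],
  [0.5,0.055,-0.004,0.06,0],
  [0.5,0.055,-0.004,0.06,0],
  [0.5,0.055,-0.004,0.03,0],
  [0.5,0.055,-0.004,-0.02,0],
  [0.5,0.055,-0.004,-0.02,0],
  [-0.3,0.055,-0.004,-0.02,0],
  [-0.3,0.055,-0.004,-0.02,0],
  [-0.3,0.055,-0.004,-0.02,0],
])

```text
clock: 18.05
tcp_pos: [0.5524, -0.0438, 0.0601]
orientation: [1.271, 1.167, -1.266]
contact_force: [-0.8, 0.2, -1.3]
grip_width: 0.0464
```

play_rows([
  [-0.3,0,0,0.01,0],
  [-0.3,0.0005,0.012,0.01,0],
  [-0.3,0.001,0.012,0.01,0],
  [-0.3,0.001,0.012,0.0,0],
  [-0.3,0.001,0.012,-0.001,0],
  [0.5,0.001,0.012,0,0],
  [0.5,0.001,0.012,0,0],
  [0.5,0.001,0.012,0.04,0],
  [0.5,0.0,0.012,0.06,0],
])

```text
clock: 18.95
tcp_pos: [0.5511, -0.0319, 0.1186]
orientation: [1.269, 1.169, -1.269]
contact_force: [1.4, 0.5, -0.4]
grip_width: 0.0638
```

play_rows([
  [-0.5,-0.045,0.0036,0,0],
  [-1,-0.055,0.0046,0.0,0],
  [-1,-0.055,0.0046,-0.02,0],
  [-1,-0.055,0.0046,-0.04,0],
  [-1,-0.055,0.0046,-0.04,0],
])

```text
clock: 19.45
tcp_pos: [0.4934, -0.0274, 0.0752]
orientation: [1.266, 1.174, -1.273]
contact_force: [-1.2, 0.3, 0.2]
grip_width: -0.0003
```

```bash
python3 look.py w12.png
```

```text
t 19.45 tcp [ 0.4934 -0.0274  0.0752] jaw deg -94.7 w -0.0003 F [-1.2  0.3  0.2] q7 [ 0.12  0.43 -0.23  2.1   0.16  0.63 -1.87]
elm 234 0.08946407559120295 ((501.0123291015625, -18.49528694152832), (6.391265869140625, 1.4166193008422852), 87.39289093017578)
oak 1686 0.07877082316592528 ((461.8455505371094, 102.25580596923828), (17.12928009033203, 37.01947021484375), 73.36503601074219)
```

View pics/w12.png

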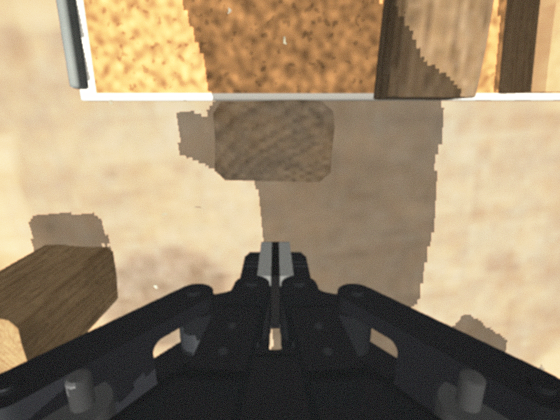

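Good; gap wider. Push.

play_rows([
  [-1,0.02,-0.0017,0,0],
  [-1,0.028,-0.0023,0,0],
  [-1,0.034,-0.0028,0,0],
  [-1,0.04,-0.0033,0,0],
  [-1,0.046,-0.0038,0,0],
  [-1,0.052,-0.0043,0,0],
  [-1,0.058,-0.0048,0,0],
  [-1,0.064,-0.0053,0,0],
  [-1,0.07,-0.0058,0,0],
  [-1,0.07,-0.0058,0,0],
])

```text
clock: 20.5
tcp_pos: [0.5668, -0.033, 0.0777]
orientation: [1.269, 1.169, -1.268]
contact_force: [-0.9, 0.3, -0.3]
grip_width: 0.0001
```

```bash
python3 look.py w13.png
```

```text
t 20.5 tcp [ 0.5668 -0.033   0.0777] jaw deg -94.7 w 0.0001 F [-0.9  0.3 -0.3] q7 [ 0.12  0.52 -0.22  1.93  0.16  0.71 -1.85]
```

View pics/w13.png

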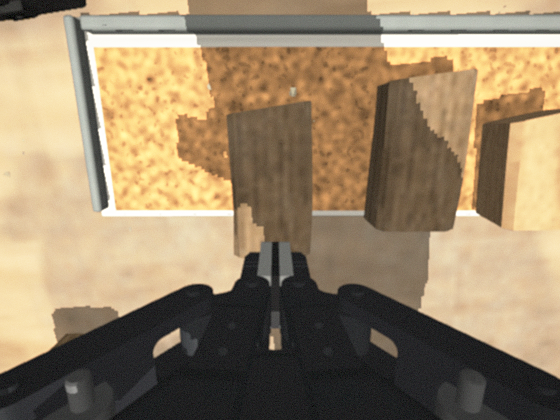

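play_rows([
  [-1,-0.03,0.0025,0.0,0],
  [-1,-0.05,0.004,-0.02,0],
  [-1,-0.05,0.004,-0.052,0],
  [-1,-0.05,0.004,-0.054,0],
  [-1,-0.03,0.0025,-0.054,0],
  [-1,-0.02,0.0015,-0.054,0],
  [-1,-0.013,0.001,-0.054,0],
  [-1,-0.006,0.0005,-0.054,0],
  [-1,-0.006,0.0005,-0.054,0],
  [-1,-0.03,0.0,-0.04,0],
])

```text
clock: 21.55
tcp_pos: [0.5374, -0.0325, 0.0371]
orientation: [1.27, 1.169, -1.267]
contact_force: [-0.2, 0.0, -0.9]
grip_width: 0.0001
```

play_rows([
  [-1,-0.01,0,0.05,0],
  [-1,-0.03,0.03,0.1,0],
  [0.7,-0.05,0.08,0.124,0],
  [0.7,-0.076,0.13,0.124,0],
  [0.7,-0.076,0.148,0.124,0],
  [0.7,-0.076,0.148,0.124,0],
  [0.7,-0.076,0.148,0.124,0],
])

```text
clock: 22.25
tcp_pos: [0.4593, 0.1157, 0.162]
orientation: [1.267, 1.17, -1.267]
contact_force: [0.3, -0.3, -0.3]
grip_width: 0.0717
```

```bash
python3 look.py w14.png
```

```text
t 22.25 tcp [0.4593 0.1157 0.162 ] jaw deg -94.5 w 0.0717 F [ 0.3 -0.3 -0.3] q7 [-0.09  0.27 -0.33  2.08  0.12  0.81 -2.14]
oak 2634 0.0773899802460103 ((458.2669677734375, 117.55804443359375), (44.359535217285156, 45.41520690917969), 84.78663635253906)
```

View pics/w14.png

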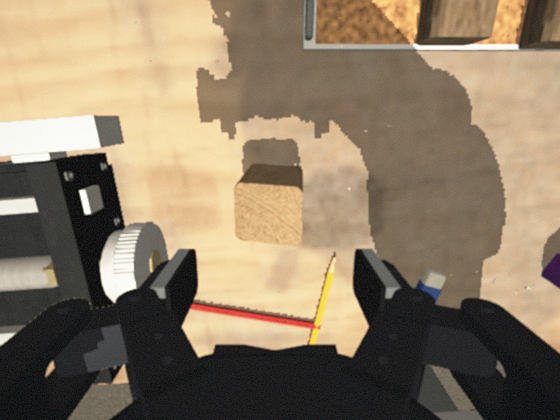

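```bash
python3 - <<'E'
from h import *
p=wrist();X=cloud(p)
for x in np.arange(.40,.52,.02):
    m=(abs(X[...,0]-x)<.01)&(X[...,2]>.02)&(X[...,2]<.15)&(X[...,1]>.15)&(np.arange(560)[None,:]<170)
    if m.sum(): print(round(x,2),np.nanpercentile(X[m][:,1],[0,2]),np.nanmax(X[m][:,2]))
E
```

```text
0.4 [0.21922862 0.23974898] 0.08358871591226752
0.42 [0.21575615 0.2164598 ] 0.09052718412169292
0.44 [0.21771643 0.21846036] 0.08857123145149122
0.46 [0.21891166 0.22062285] 0.0831506744037819
0.48 [0.25377968 0.25465215] 0.08354713118911136
0.5 [0.25706651 0.25797248] 0.08338801101892436
```

play_rows([
  [0.6,-0.001,0.0015,-0.05,0],
  [0.6,-0.001,0.0015,-0.09,0],
  [0.6,-0.001,0.0015,-0.112,0],
  [0.6,-0.001,0.0015,-0.112,0],
  [0,-0.001,0.0015,-0.112,0],
  [-0.3,-0.001,0.0015,-0.112,0],
  [-0.3,-0.001,0.0015,-0.112,0],
  [-0.3,-0.001,0.0015,-0.112,0],
])

```text
clock: 23.15
tcp_pos: [0.4595, 0.1165, 0.0506]
orientation: [1.27, 1.168, -1.268]
contact_force: [0.8, -0.4, -0.7]
grip_width: 0.0497
```

play_rows([
  [-0.3,0,0,0.02,0],
  [-0.3,0.02,-0.02,0.02,0],
  [-0.3,0.05,-0.05,0.02,0],
  [-0.3,0.09,-0.084,0.02,0],
  [-0.3,0.09,-0.084,0.02,0],
  [-0.3,0.09,-0.084,0.008,0],
  [-0.3,0.09,-0.084,0.002,0],
  [-0.3,0.09,-0.084,0.0,0],
  [-0.3,0.09,-0.084,0.0,0],
])

```text
clock: 24.05
tcp_pos: [0.5475, 0.0336, 0.0501]
orientation: [1.266, 1.171, -1.269]
contact_force: [-3.3, -1.2, 10.3]
grip_width: 0.05
```

play_rows([
  [0.6,0,0,0,0],
  [0.6,0,0,0,0],
  [0.6,0,0,0.04,0],
  [0.6,-0.005,0,0.06,0],
  [-0.5,-0.05,0.0042,0.06,0],
  [-1,-0.065,0.0054,0.06,0],
  [-1,-0.065,0.0054,0.04,0],
  [-1,-0.065,0.0054,0.023,0],
  [-1,-0.065,0.0054,0.022,0],
])

```text
clock: 24.95
tcp_pos: [0.4817, 0.0383, 0.0699]
orientation: [1.265, 1.173, -1.271]
contact_force: [0.4, -0.0, 0.3]
grip_width: -0.0002
```

```bash
python3 look.py w15.png
```

```text
t 24.95 tcp [0.4817 0.0383 0.0699] jaw deg -94.6 w -0.0002 F [ 0.4 -0.   0.3] q7 [ 0.03  0.43 -0.28  2.12  0.2   0.62 -2.05]
elm 832 0.0886029528827749 ((490.6210021972656, 35.7730827331543), (25.47369384765625, 5.701789379119873), 85.8292007446289)
```

View pics/w15.png

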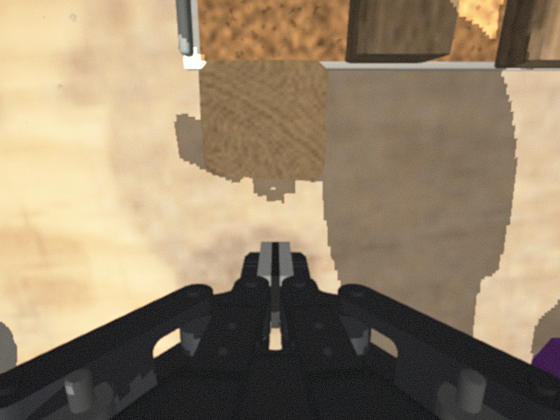

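play_rows([
  [-1,0.025,-0.002,0,0],
  [-1,0.032,-0.0026,0,0],
  [-1,0.038,-0.0031,0,0],
  [-1,0.044,-0.0036,0,0],
  [-1,0.05,-0.0041,0,0],
  [-1,0.056,-0.0046,0,0],
  [-1,0.062,-0.0051,0,0],
  [-1,0.068,-0.0056,0,0],
  [-1,0.074,-0.0061,0,0],
  [-1,0.08,-0.0066,0,0],
])

```text
clock: 26.0
tcp_pos: [0.5643, 0.0313, 0.0717]
orientation: [1.269, 1.17, -1.269]
contact_force: [0.8, 0.1, -0.8]
grip_width: 0.0001
```

```bash
python3 look.py w16.png
```

```text
t 26.0 tcp [0.5643 0.0313 0.0717] jaw deg -94.7 w 0.0001 F [ 0.8  0.1 -0.8] q7 [ 0.04  0.53 -0.27  1.94  0.21  0.7  -2.  ]
```

View pics/w16.png

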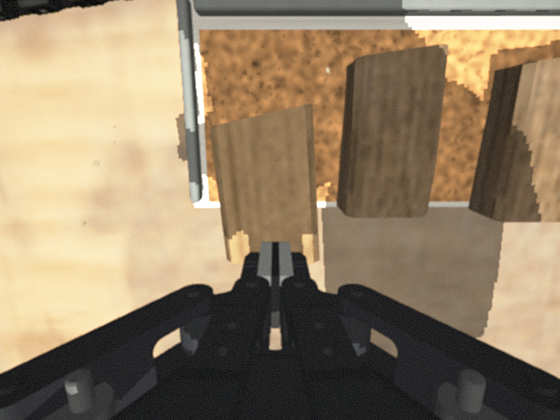

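play_rows([
  [-1,-0.03,0.0025,0.0,0],
  [-1,-0.055,0.0045,-0.02,0],
  [-1,-0.055,0.0045,-0.045,0],
  [-1,-0.055,0.0045,-0.048,0],
  [-1,-0.03,0.0025,-0.048,0],
  [-1,-0.02,0.0015,-0.048,0],
  [-1,-0.012,0.001,-0.048,0],
  [-1,-0.005,0.0005,-0.048,0],
  [-1,-0.002,0.0,-0.048,0],
  [-1,-0.03,0.0,-0.04,0],
])

```text
clock: 27.05
tcp_pos: [0.5368, 0.0315, 0.0317]
orientation: [1.272, 1.167, -1.266]
contact_force: [-0.6, -0.0, -0.1]
grip_width: 0.0001
```

play_rows([
  [-1,-0.02,0,0.05,0],
  [-1,-0.03,-0.03,0.1,0],
  [-1,-0.04,-0.08,0.15,0],
  [0,-0.05,-0.13,0.17,0],
  [0,-0.06,-0.18,0.17,0],
  [0,-0.06,-0.2,0.17,0],
  [0,-0.06,-0.2,0.17,0],
])

```text
clock: 27.75
tcp_pos: [0.4723, -0.1761, 0.203]
orientation: [1.274, 1.16, -1.277]
contact_force: [-0.0, -0.1, -0.0]
grip_width: 0.0428
```

```bash
python3 - <<'E'
from h import *
st(); p=wrist(); save(p,"w17.png",1.4)
p=r.grab_frame("scene"); save(p,"s17.png",3,(180,150,420,340))
E
```

```text
t 27.75 tcp [ 0.4723 -0.1761  0.203 ] jaw deg -95.2 w 0.0428 F [-0.  -0.1 -0. ] q7 [ 0.43  0.25 -0.24  1.99  0.08  0.91 -1.5 ]
```

View pics/w17.png

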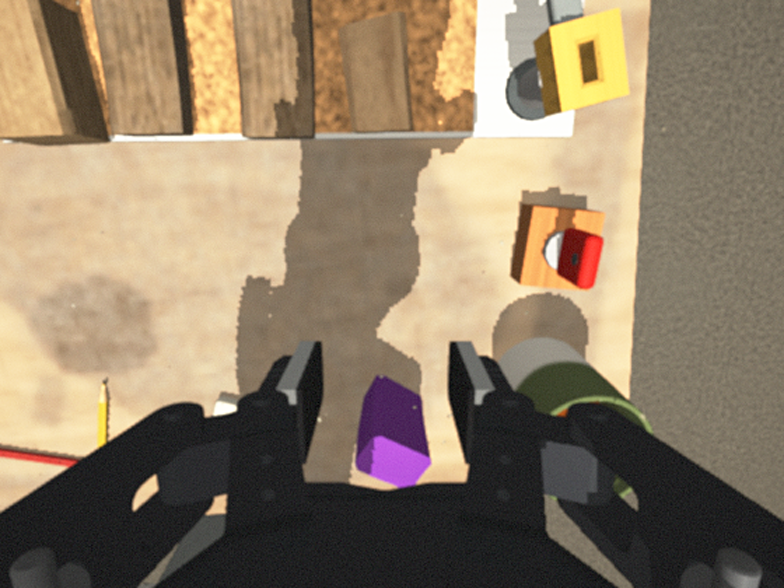

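View pics/s17.png

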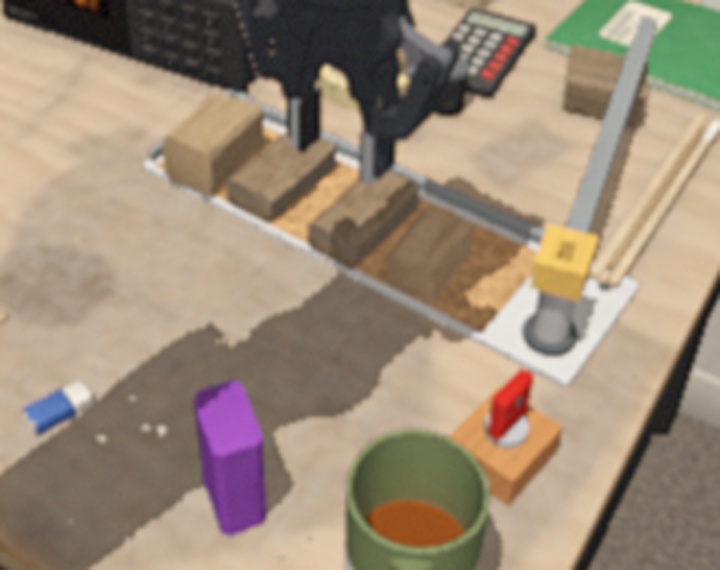

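play_rows([
  [0,-0.001,-0.05,0,-0.09],
  [0,-0.001,-0.1,-0.02,-0.09],
  [0,-0.001,-0.124,-0.043,-0.09],
  [0,-0.001,-0.124,-0.043,-0.09],
  [0,-0.001,-0.124,-0.043,-0.09],
])

```text
clock: 28.35
tcp_pos: [0.473, -0.2906, 0.1577]
orientation: [1.334, 1.127, -1.334]
contact_force: [0.2, 0.0, 0.6]
grip_width: 0.0427
```

```bash
cat > key.py <<'E'
from h import *
import sys
st(); p=wrist(); save(p,sys.argv[1],1.4); X=cloud(p)
hsv=cv2.cvtColor(p["pixels"],cv2.COLOR_BGR2HSV)
red=(hsv[...,1]>150)&((hsv[...,0]<6)|(hsv[...,0]>174))&(np.hypot(X[...,0]-.47,X[...,1]+.30)<.06)
for lo,hi,n in((.068,.085,"keytop"),):
    m=red&(X[...,2]>lo)&(X[...,2]<hi); q=X[m]; print(n,m.sum(),np.median(q[:,2]),cv2.minAreaRect((q[:,:2]*1000).astype(np.float32)))
m=(abs(X[...,2]-.028)<.005)&(np.hypot(X[...,0]-.47,X[...,1]+.30)<.05); print("rest",m.sum(),cv2.minAreaRect((X[m][:,:2]*1000).astype(np.float32)))
m=(abs(X[...,2]-.095)<.006)&(np.hypot(X[...,0]-.58,X[...,1]+.288)<.045); 
if m.sum()>10: print("head",m.sum(),np.median(X[m][:,2]),cv2.minAreaRect((X[m][:,:2]*1000).astype(np.float32)))
E
python3 key.py w18.png
```

```text
t 28.35 tcp [ 0.473  -0.2906  0.1577] jaw deg -99.7 w 0.0427 F [0.2 0.  0.6] q7 [ 0.57  0.38 -0.16  1.91  0.08  0.85 -1.37]
keytop 678 0.07508540575804903 ((471.49090576171875, -302.1048583984375), (10.799457550048828, 32.518802642822266), 80.47259521484375)
rest 2708 ((470.47705078125, -301.8749694824219), (49.97038650512695, 56.51044464111328), 79.64832305908203)
head 4274 0.0955485722554441 ((578.9052124023438, -289.0352478027344), (40.314945220947266, 34.06958770751953), 9.300183296203613)
```

View pics/w18.png

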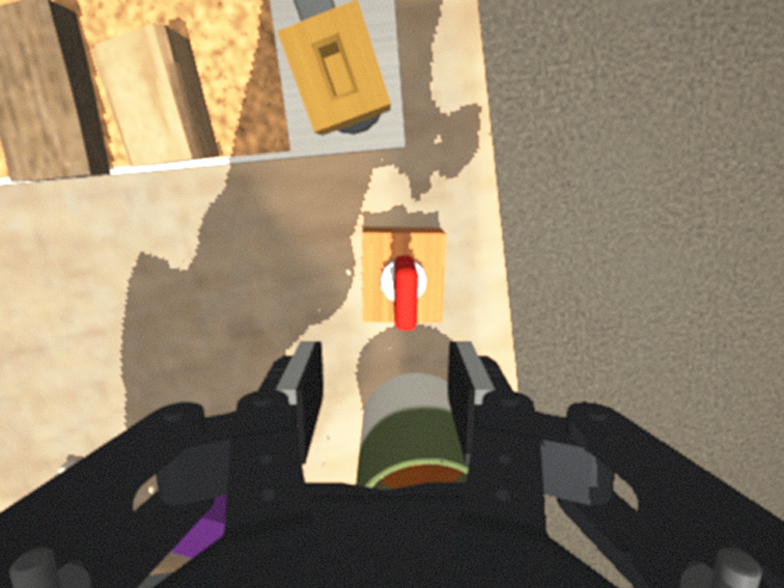

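play_rows([
  [-0.2,-0.0015,-0.0115,-0.04,0.003],
  [-0.2,-0.0015,-0.0115,-0.06,0.003],
  [-0.2,-0.0015,-0.0115,-0.06,0.003],
  [-0.2,-0.0015,-0.0115,-0.06,0.003],
])

```text
clock: 28.8
tcp_pos: [0.4725, -0.3025, 0.0997]
orientation: [1.331, 1.126, -1.329]
contact_force: [0.4, 0.3, 1.2]
grip_width: 0.0343
```

play_rows([
  [-0.2,-0.001,0.0004,-0.03,0],
  [-0.2,-0.001,0.0004,-0.053,0],
  [-0.2,-0.001,0.0004,-0.054,0],
  [-0.2,-0.001,0.0004,-0.054,0],
  [-1,-0.001,0.0004,-0.054,0],
  [-1,-0.001,0.0004,-0.054,0],
  [-1,-0.001,0.0004,-0.054,0],
], force=60)

```text
clock: 29.5
tcp_pos: [0.4717, -0.3041, 0.0466]
orientation: [1.333, 1.122, -1.33]
contact_force: [0.3, -0.1, 7.0]
grip_width: 0.0114
```

```bash
python3 - <<'E'
from h import *
st(); p=r.grab_frame("side"); save(p,"s19.png",4,(190,210,350,330))
E
```

```text
t 29.5 tcp [ 0.4717 -0.3041  0.0466] jaw deg -99.6 w 0.0114 F [ 0.3 -0.1  7. ] q7 [ 0.57  0.55 -0.14  1.97  0.12  0.63 -1.38]
```

View pics/s19.png

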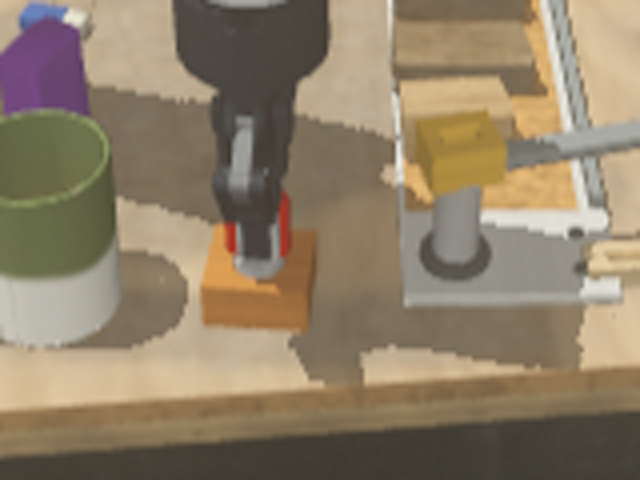

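play_rows([
  [-1,0,0,0.03,0],
  [-1,0,0,0.07,0],
  [-1,0,0,0.11,0],
  [-1,0.04,0.006,0.11,0.14],
  [-1,0.08,0.012,0.11,0.28],
  [-1,0.107,0.0145,0.11,0.328],
  [-1,0.107,0.0145,0.11,0.328],
  [-1,0.107,0.0145,0.11,0.328],
])

```text
clock: 30.35
tcp_pos: [0.5773, -0.2891, 0.1549]
orientation: [1.091, 1.28, -1.091]
contact_force: [-0.0, -0.2, -0.5]
grip_width: 0.0114
```

```bash
python3 - <<'E'
from h import *
st(); p=wrist(); save(p,"w20.png",1.4)
X=cloud(p)
m=(abs(X[...,2]-.095)<.005)&(np.hypot(X[...,0]-.579,X[...,1]+.289)<.035)
print("head",m.sum(),cv2.minAreaRect((X[m][:,:2]*1000).astype(np.float32)))
p=r.grab_frame("side"); save(p,"s20.png",5,(250,190,400,300))
p=r.grab_frame("scene"); save(p,"c20.png",5,(300,170,450,280))
E
```

```text
t 30.35 tcp [ 0.5773 -0.2891  0.1549] jaw deg -80.9 w 0.0114 F [-0.  -0.2 -0.5] q7 [ 0.53  0.52 -0.23  1.69  0.14  0.94 -1.16]
head 2059 ((582.1657104492188, -288.4237365722656), (33.7808837890625, 34.12018966674805), 9.760199546813965)
```

View pics/w20.png

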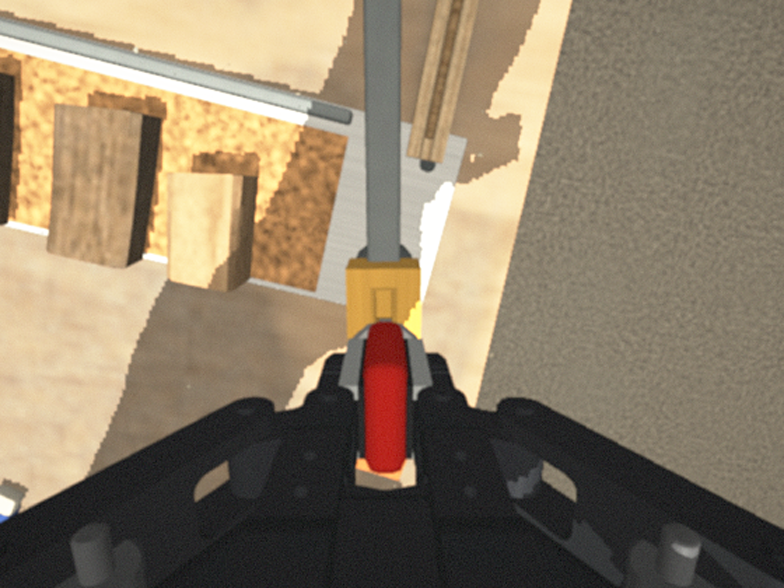

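View pics/s20.png

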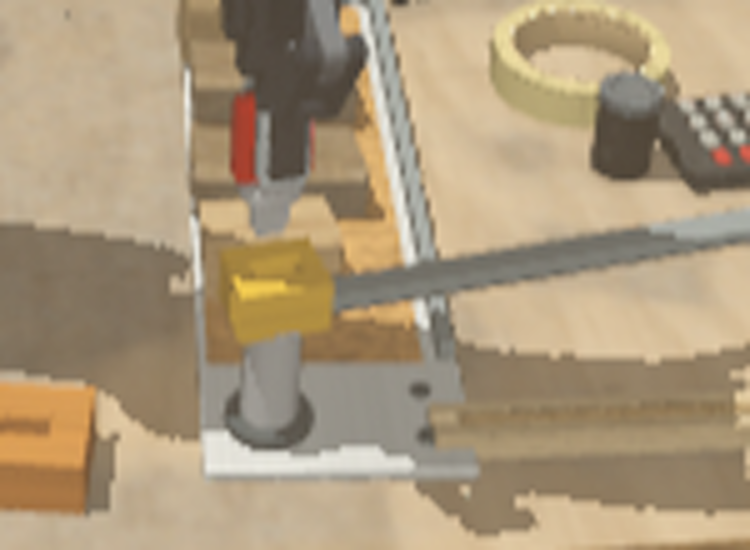

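View pics/c20.png

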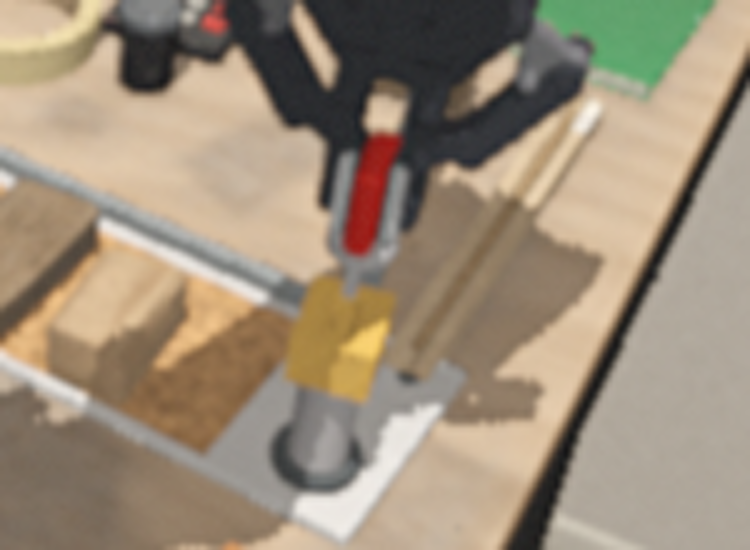

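play_rows([
  [-1,0.0015,0.0002,-0.005,0],
  [-1,0.0015,0.0002,-0.012,0],
  [-1,0.0015,0.0002,-0.017,0],
  [-1,0.0015,0.0002,-0.02,0],
  [-1,0.0015,0.0002,-0.023,0],
  [-1,0.0015,0.0002,-0.026,0],
  [-1,0.0015,0.0002,-0.026,0],
])

```text
clock: 31.2
tcp_pos: [0.5791, -0.2889, 0.1284]
orientation: [1.091, 1.28, -1.09]
contact_force: [0.5, -0.3, -0.8]
grip_width: 0.0114
```

```bash
python3 - <<'E'
from h import *
st()
p=r.grab_frame("side"); save(p,"s21.png",5,(250,190,400,300))
E
```

```text
t 31.2 tcp [ 0.5791 -0.2889  0.1284] jaw deg -80.8 w 0.0114 F [ 0.5 -0.3 -0.8] q7 [ 0.53  0.56 -0.22  1.71  0.15  0.89 -1.17]
```

View pics/s21.png

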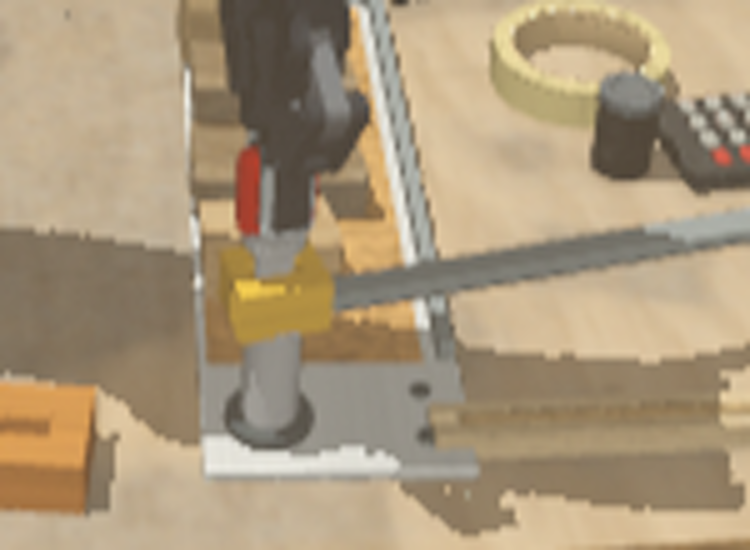

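play_rows([
  [-1,0,0,-0.004,0],
  [-1,0,0,-0.008,0],
  [-1,0,0,-0.011,0],
  [-1,0,0,-0.0135,0],
  [-1,0,0,-0.0135,0],
])

```text
clock: 31.75
tcp_pos: [0.5792, -0.289, 0.1156]
orientation: [1.091, 1.28, -1.09]
contact_force: [1.3, -0.7, 3.1]
grip_width: 0.0116
```

play_rows([
  [-1,0,0,0,0.07],
  [-1,0,0,0,0.14],
  [-1,0,0,0,0.21],
  [-1,0,0,0,0.28],
  [-1,0,0,0,0.35],
  [-1,0,0,0,0.42],
  [-1,0,0,0,0.49],
  [-1,0,0,0,0.56],
])

```text
clock: 32.55
tcp_pos: [0.5791, -0.288, 0.1156]
orientation: [0.663, 1.468, -0.661]
contact_force: [-0.3, 3.0, 4.8]
grip_width: 0.0116
```

```bash
python3 - <<'E'
from h import *
st(); print(r.get_obs()["moment"])
p=r.grab_frame("side"); save(p,"s22.png",3,(170,150,410,310))
E
```

```text
t 32.55 tcp [ 0.5791 -0.288   0.1156] jaw deg -48.6 w 0.0116 F [-0.3  3.   4.8] q7 [ 0.62  0.59 -0.36  1.71  0.25  0.89 -0.69]
[ 0.71779551  0.00178525 -0.03975499]
```

View pics/s22.png

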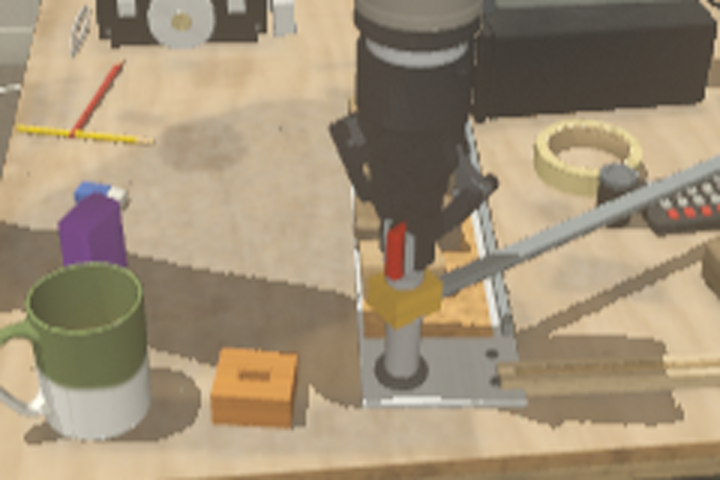

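play_rows([
  [-1,0,0,0,0.07],
  [-1,0,0,0,0.14],
  [-1,0,0,0,0.21],
  [-1,0,0,0,0.28],
  [-1,0,0,0,0.35],
  [-1,0,0,0,0.42],
  [-1,0,0,0,0.49],
  [-1,0,0,0,0.56],
  [-1,0,0,0,0.62],
  [-1,0,0,0,0.68],
])

```text
clock: 33.6
tcp_pos: [0.579, -0.2881, 0.1155]
orientation: [0.134, 1.567, -0.132]
contact_force: [-0.8, 2.6, 4.8]
grip_width: 0.0114
```

```bash
cat > bar.py <<'E'
from h import *
import sys
st(); print(r.get_obs()["moment"])
for n in("side","scene"):
    p=r.grab_frame(n); X=cloud(p); save(p,n+sys.argv[1],3,(170,140,410,300))
    x0=np.array([.579,-.2885]); d=X[...,:2]-x0; rr=np.hypot(d[...,0],d[...,1]); a=np.arctan2(d[...,1],d[...,0])
    hsv=cv2.cvtColor(p["pixels"],cv2.COLOR_BGR2HSV)
    m=(X[...,2]>.071)&(X[...,2]<.085)&(rr>.1)&(rr<.35)&(hsv[...,1]<70)&(a>.1)&(a<2.2)
    q=X[m]
    if m.sum()>30:
        vx,vy,cx,cy=cv2.fitLine(q[:,:2].astype(np.float32),cv2.DIST_HUBER,0,.01,.01).ravel(); ang=np.arctan2(vy,vx)%np.pi
        print(n,m.sum(),"bar angle",ang,"theta",ang-.163+.026,"median a",np.median(a[m]))
E
python3 bar.py 23.png
```

```text
t 33.6 tcp [ 0.579  -0.2881  0.1155] jaw deg -9.7 w 0.0114 F [-0.8  2.6  4.8] q7 [ 0.73  0.62 -0.52  1.7   0.37  0.92 -0.1 ]
[ 0.70733005  0.12354773 -0.00204564]
side 168 bar angle 1.1620536 theta 1.0250536 median a 1.1667251234894762
scene 538 bar angle 1.1823679 theta 1.045368 median a 1.2217104654139876
```

View pics/side23.png

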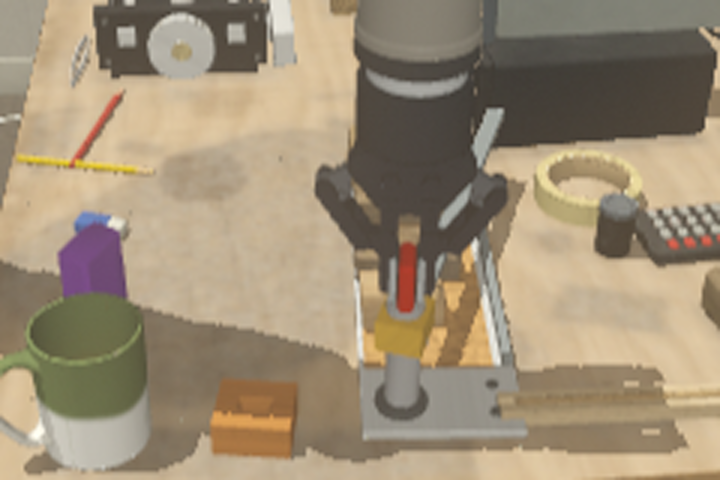

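View pics/scene23.png

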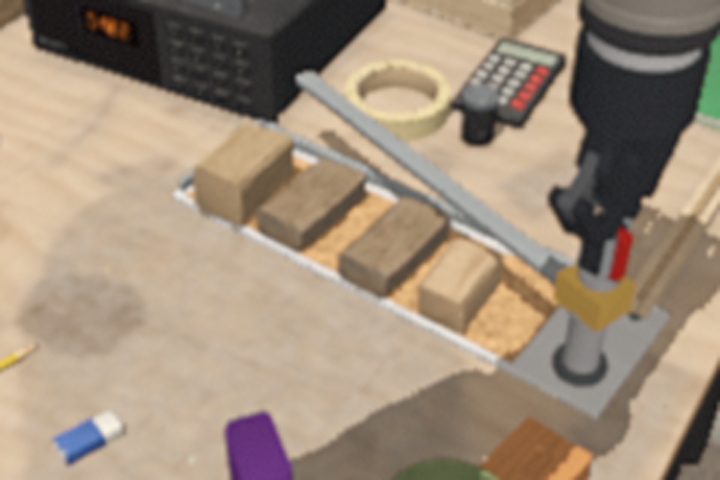

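play_rows([
  [-1,0,0,0,0.07],
  [-1,0,0,0,0.14],
  [-1,0,0,0,0.2],
  [-1,0,0,0,0.25],
  [-1,0,0,0,0.28],
  [-1,0,0,0,0.3],
  [-1,0,0,0,0.32],
  [-1,0,0,0,0.32],
])

```text
clock: 34.5
tcp_pos: [0.5789, -0.2882, 0.1155]
orientation: [-0.116, 1.568, 0.117]
contact_force: [-1.2, 3.5, 5.0]
grip_width: 0.011
```

```bash
python3 bar.py 24.png
```

```text
t 34.5 tcp [ 0.5789 -0.2882  0.1155] jaw deg 8.5 w 0.011 F [-1.2  3.5  5. ] q7 [ 0.78  0.63 -0.59  1.7   0.42  0.94  0.18]
[ 0.69726045  0.16558255 -0.05536677]
scene 634 bar angle 1.486582 theta 1.3495821 median a 1.5127339691133113
```

View pics/scene24.png

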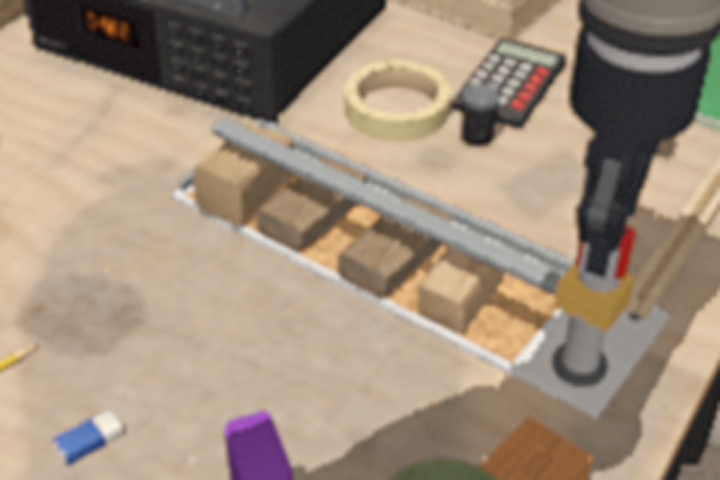

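play_rows([
  [-1,0,0,0,0.02],
  [-1,0,0,0,0.04],
  [-1,0,0,0,0.06],
  [-1,0,0,0,0.06],
])

```text
clock: 35.0
tcp_pos: [0.5789, -0.2882, 0.1155]
orientation: [-0.162, 1.565, 0.164]
contact_force: [-1.2, 2.7, 5.5]
grip_width: 0.0111
```

```bash
python3 bar.py 25.png
```

```text
t 35.0 tcp [ 0.5789 -0.2882  0.1155] jaw deg 11.9 w 0.0111 F [-1.2  2.7  5.5] q7 [ 0.79  0.64 -0.6   1.7   0.43  0.94  0.23]
[ 0.75594867  0.21676874 -0.27138499]
scene 628 bar angle 1.4938618 theta 1.3568618 median a 1.511529819987624
```

play_rows([
  [-1,0,0,0,-0.06],
  [-1,0,0,0,-0.12],
  [-1,0,0,0,-0.18],
  [-1,0,0,0,-0.23],
  [-1,0,0,0,-0.23],
])

```text
clock: 35.6
tcp_pos: [0.5796, -0.2883, 0.1156]
orientation: [0.018, 1.569, -0.017]
contact_force: [2.4, 2.9, 3.7]
grip_width: 0.011
```

```bash
python3 bar.py 26.png
```

```text
t 35.6 tcp [ 0.5796 -0.2883  0.1156] jaw deg -1.3 w 0.011 F [2.4 2.9 3.7] q7 [ 0.76  0.62 -0.55  1.7   0.39  0.93  0.03]
[ 0.61836306 -0.43718632  0.03369358]
scene 629 bar angle 1.492524 theta 1.3555241 median a 1.511815384418626
```

play_rows([
  [-1,0,0,0.003,-0.02],
  [-1,0,0,0.008,-0.02],
  [-1,0,0,0.013,-0.02],
  [-1,0,0,0.018,-0.02],
  [-1,0,0,0.024,-0.02],
  [-1,0,0,0.03,-0.02],
  [-1,0,0,0.04,-0.02],
  [-1,0,0,0.05,-0.02],
])

```text
clock: 36.5
tcp_pos: [0.5788, -0.2896, 0.1663]
orientation: [0.032, 1.57, -0.033]
contact_force: [0.7, 0.5, -0.4]
grip_width: 0.0112
```

```bash
python3 bar.py 27.png; python3 - <<'E'
from h import *
p=wrist(); save(p,"w27.png",1.4)
E
```

```text
t 36.5 tcp [ 0.5788 -0.2896  0.1663] jaw deg -2.4 w 0.0112 F [ 0.7  0.5 -0.4] q7 [ 0.77  0.57 -0.57  1.66  0.35  1.01  0.05]
[-0.06952561 -0.1000222   0.03448125]
scene 630 bar angle 1.4922353 theta 1.3552353 median a 1.511306724394061
```

View pics/side27.png

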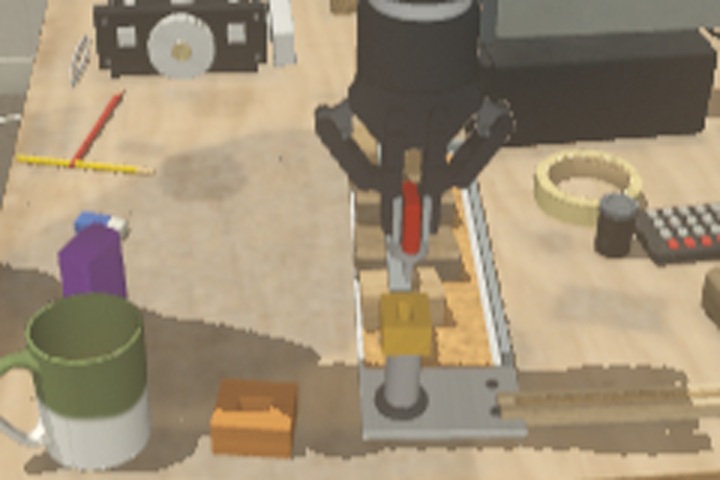

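View pics/w27.png

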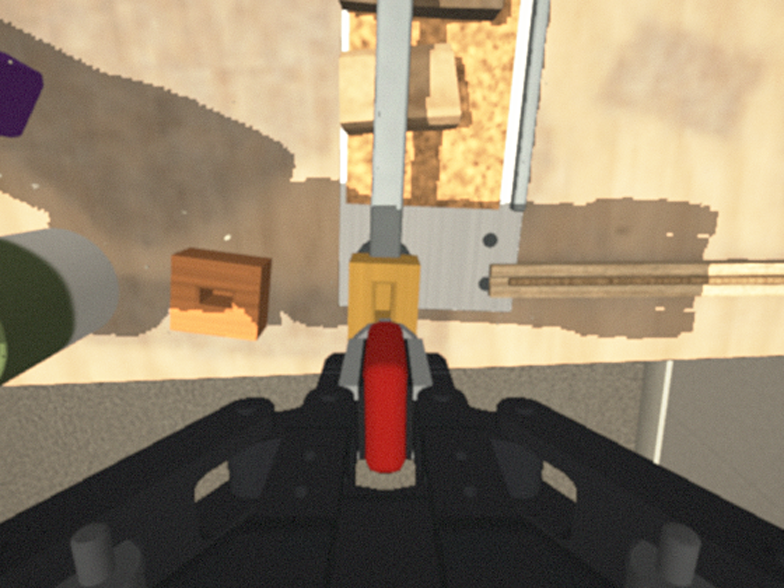

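play_rows([
  [-1,-0.02,0,0,-0.14],
  [-1,-0.05,-0.004,0,-0.28],
  [-1,-0.08,-0.009,0,-0.42],
  [-1,-0.1076,-0.0134,0,-0.56],
  [-1,-0.1076,-0.0134,0,-0.7],
  [-1,-0.1076,-0.0134,0,-0.84],
  [-1,-0.1076,-0.0134,0,-0.98],
  [-1,-0.1076,-0.0134,-0.02,-1.12],
  [-1,-0.1076,-0.0134,-0.04,-1.26],
  [-1,-0.1076,-0.0134,-0.05,-1.4],
])

```text
clock: 37.65
tcp_pos: [0.4701, -0.302, 0.1134]
orientation: [1.117, 1.268, -1.118]
contact_force: [-0.2, 0.1, -1.0]
grip_width: 0.0115
```

```bash
python3 -c "
from h import *
st()"
```

```text
t 37.65 tcp [ 0.4701 -0.302   0.1134] jaw deg -82.9 w 0.0115 F [-0.2  0.1 -1. ] q7 [ 0.67  0.46 -0.27  1.93  0.17  0.78 -1.14]
```

play_rows([
  [-1,0.001,-0.001,0,-0.14],
  [-1,0.001,-0.001,-0.01,-0.291],
  [-1,0.001,-0.001,-0.02,-0.291],
  [-1,0.001,-0.001,-0.034,-0.291],
  [-1,0.001,-0.001,-0.034,-0.291],
  [-1,0.001,-0.001,-0.034,-0.291],
])

```text
clock: 38.25
tcp_pos: [0.4718, -0.3032, 0.0806]
orientation: [1.326, 1.131, -1.326]
contact_force: [-0.3, -0.6, -1.2]
grip_width: 0.0111
```

```bash
python3 - <<'E'
from h import *
st()
p=r.grab_frame("side"); save(p,"s28.png",6,(215,230,315,320))
p=r.grab_frame("scene"); save(p,"c28.png",6,(295,250,395,340))
p=wrist(); save(p,"w28.png",1.4)
E
```

```text
t 38.25 tcp [ 0.4718 -0.3032  0.0806] jaw deg -99.1 w 0.0111 F [-0.3 -0.6 -1.2] q7 [ 0.61  0.5  -0.19  1.95  0.14  0.71 -1.4 ]
```

View pics/s28.png

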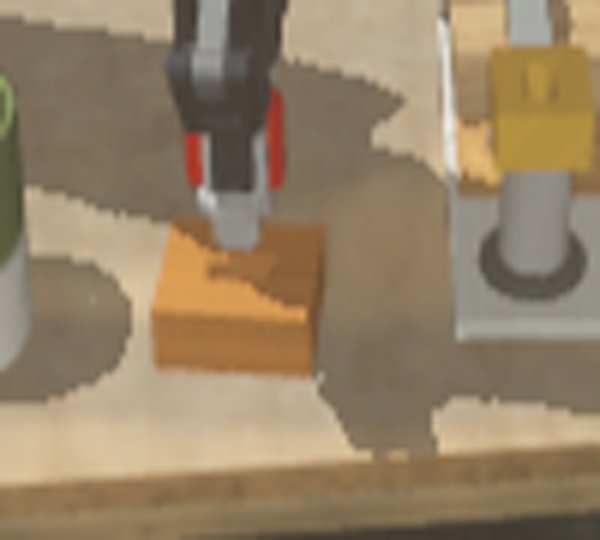

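View pics/c28.png

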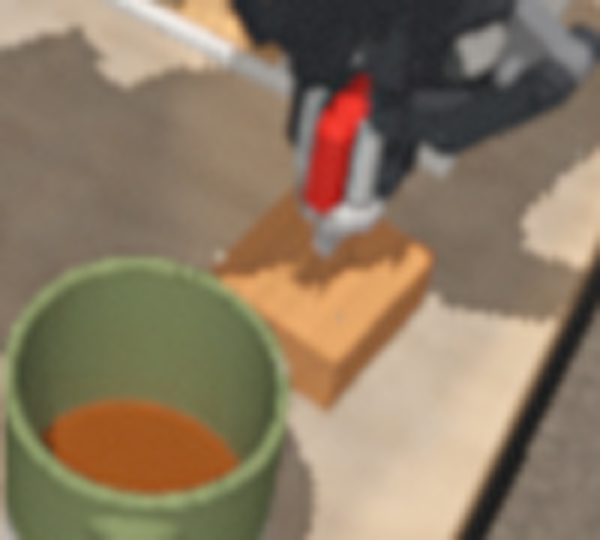

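View pics/w28.png

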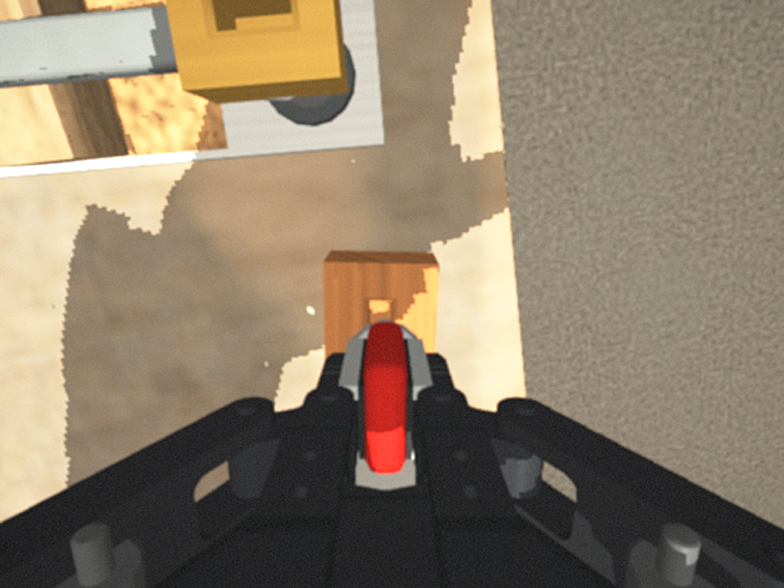

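play_rows([
  [-1,-0.0003,0.001,-0.006,0],
  [-1,-0.0003,0.001,-0.012,0],
  [-1,-0.0003,0.001,-0.018,0],
  [-1,-0.0003,0.001,-0.024,0],
  [-1,-0.0003,0.001,-0.03,0],
  [-1,-0.0003,0.001,-0.033,0],
  [-1,-0.0003,0.001,-0.033,0],
])

```text
clock: 39.1
tcp_pos: [0.4716, -0.3022, 0.0475]
orientation: [1.327, 1.13, -1.327]
contact_force: [0.7, -0.1, -0.2]
grip_width: 0.0114
```

```bash
python3 - <<'E'
from h import *
st()
p=r.grab_frame("side"); save(p,"s29.png",6,(215,230,315,320))
E
```

```text
t 39.1 tcp [ 0.4716 -0.3022  0.0475] jaw deg -99.2 w 0.0114 F [ 0.7 -0.1 -0.2] q7 [ 0.6   0.55 -0.18  1.96  0.16  0.64 -1.41]
```

View pics/s29.png

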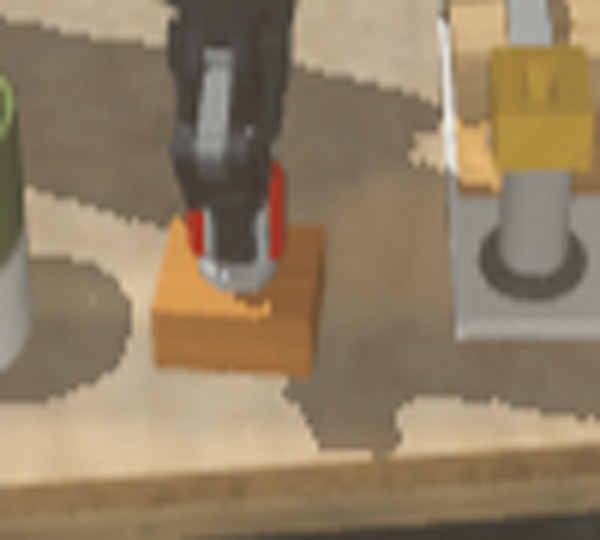

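In the pocket without resistance. Release gently and rise.

play_rows([
  [-1,0,0,-0.001,0],
  [-0.3,0,0,-0.001,0],
  [-0.3,0,0,-0.001,0],
  [-0.2,0,0,0.0,0],
  [-0.2,0,0,0.03,0],
  [-0.2,0,0,0.07,0],
  [-0.2,0,0,0.12,0],
  [-0.2,-0.01,0.02,0.16,0],
  [-0.2,-0.01,0.02,0.16,0],
])

```text
clock: 40.05
tcp_pos: [0.4645, -0.2818, 0.2142]
orientation: [1.327, 1.12, -1.32]
contact_force: [1.0, -0.4, 0.3]
grip_width: 0.0338
```

```bash
python3 key.py w30.png; python3 bar.py 30.png;  python3 - <<'E'
from h import *
p=r.grab_frame("side"); save(p,"s30.png",1.4)
p=r.grab_frame("scene"); save(p,"c30.png",1.4)
E
```

```text
t 40.05 tcp [ 0.4645 -0.2818  0.2142] jaw deg -99.1 w 0.0338 F [ 1.  -0.4  0.3] q7 [ 0.62  0.3  -0.23  1.89  0.08  0.95 -1.37]
keytop 447 0.07511136270641393 ((471.388427734375, -303.0718078613281), (11.43317699432373, 32.37224197387695), 80.96134185791016)
rest 1899 ((470.3404541015625, -301.9100341796875), (50.01563262939453, 56.35123825073242), 79.58785247802734)
head 2570 0.09553879590379336 ((578.8956298828125, -289.0278015136719), (40.00160217285156, 34.62049102783203), 85.46115112304688)
t 40.1 tcp [ 0.4634 -0.2822  0.2114] jaw deg -99.2 w 0.0345 F [ 0.5 -1.2 -0. ] q7 [ 0.62  0.3  -0.23  1.9   0.08  0.95 -1.37]
[-0.00749548 -0.03497968  0.01417533]
side 314 bar angle 1.4889798 theta 1.3519799 median a 1.4875873631058716
scene 629 bar angle 1.4931877 theta 1.3561877 median a 1.5119415991763405
```

View pics/w30.png

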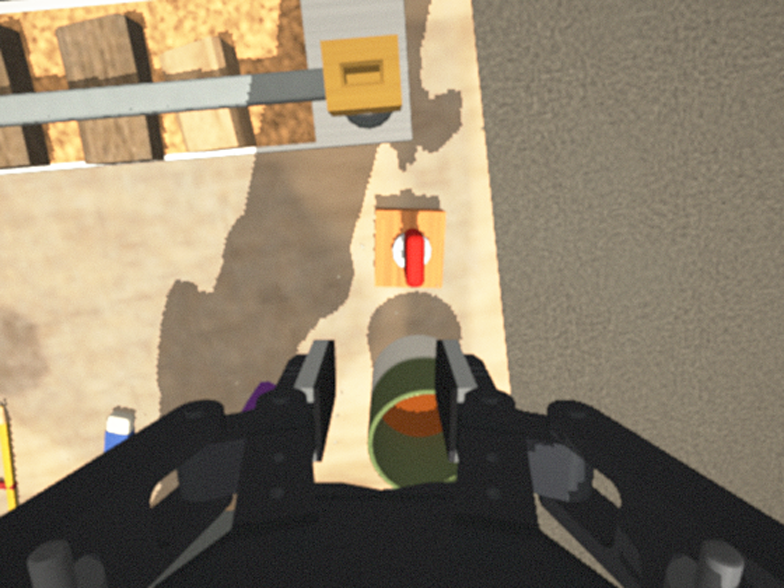

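View pics/s30.png

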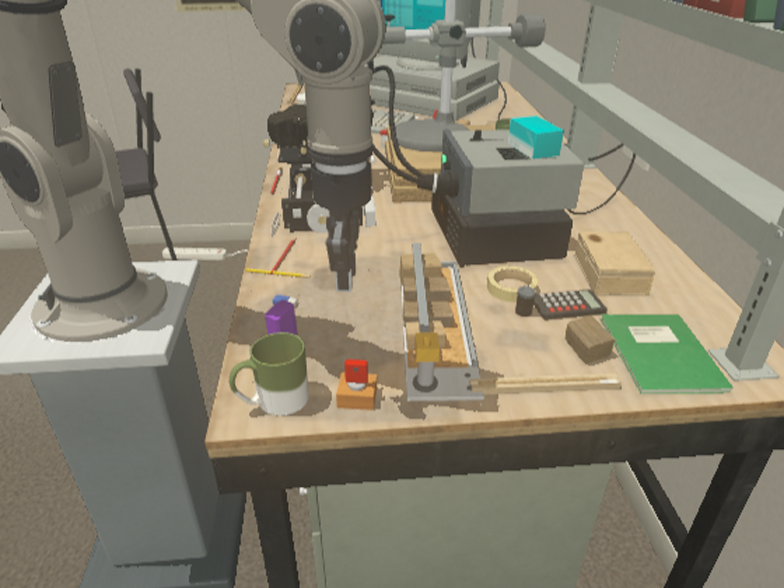

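View pics/scene30.png

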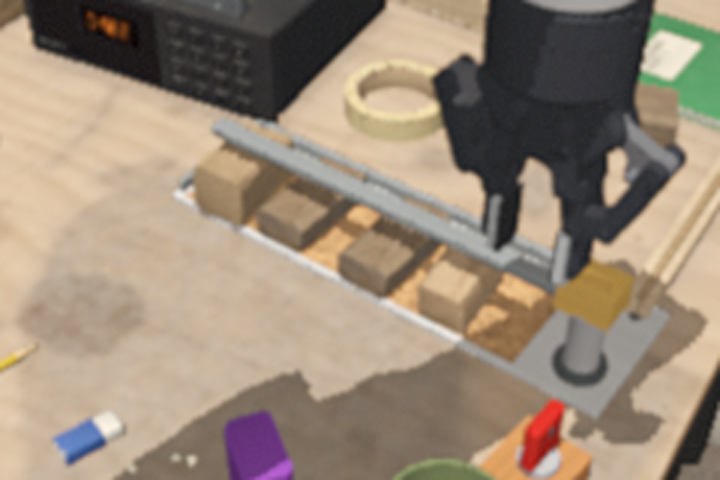

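```bash
python3 -c "
from bench import r
print(r.hand_in(), r.get_obs()['clock'])"
```

```text
the job is handed in; nothing more can be done
the job is handed in; nothing more can be done
```

The job is done and handed in at about 40 s. All four wood samples were there: pine, both elms and oak. I carried each one to just in front of the bed's edge, tipped it over the edge by pushing high, and nudged it further onto the cork. They lie side by side, none on another, with their front ends just over or at the edge.

The key then went fully into the lock and I turned it until the guard bar met its stop. After easing the key back through its play, I drew it out and stood it back in the rest block.

**Last checks:**
- **Guard bar:** its angle measured 1.352 rad from the side camera and 1.356 rad from the scene camera, with home at 1.35. The turning moment had risen to 0.27 N m at the stop.
- **Key:** its top is at 75 mm and upright, the same reading as at the start.
- **Bystanders:** the mug, tape roll, black can and purple look-alike look unmoved in the pictures; I did not re-measure them.

No check failed. The two bar readings differ by about 4 mrad, which is within measuring error.

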